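# Filling-knife check: park one, show the next to the phone

### The job

We are looking over the filling knives' edges on the phone: the wide knife lying on the board is done, so slide it blade first, fully home, into the empty middle slot of the slanted timber block and let go of it. Then draw the narrowest knife out of the block and hold it up to the phone with its scraping edge straight towards the lens, the blade level and flat, centred on the lens at lens height and 10 cm in front of it. Finish while still holding it steady there, and leave the other knife, the phone and the other things on the shelf where they are.

Things in the scene. Friction and masses are not known exactly. Their poses are not given: they have to be found in the camera images.
- wide: Widest of three filling knives (painter's scrapers) alike but for blade width: black handle with flat sides, 26 mm wide, 20 mm thick; steel blade 2 mm thick in the handle's mid-plane, here 60 mm wide; about 130 g. 205 mm long: handle with end cap 110 mm, steel 95 mm flaring from an 18 mm neck, full width over the last 60 mm. Starts lying flat on its handle, blade roughly away from the robot. Origin: wide_grip.
- wide_grip (a point): The wide knife's place to hold, near its balance point: on the handle's axis, half-way through its width and thickness, 35 mm from the handle's blade end, 75 mm from its far end, 130 mm from the scraping edge; 10 mm above the board when lying. x runs along the knife towards the blade, y across its width, z is the normal of the blade's flat face.
- wide_edge (a point): Middle of the wide knife's scraping edge, 130 mm along x from wide_grip; same axes.
- narrow: Narrowest filling knife: as the wide one in all sizes, but its blade is 26 mm wide; about 90 g. Origin at narrow_grip. Starts parked loosely in the left or the right slot of the block (by chance), edge at the slot's bottom, the last of its blade and the handle standing out of the block upwards and towards the robot at about 42 degrees to the level.
- narrow_grip (a point): The narrow knife's place to hold, near its balance point: on the handle's axis, half-way through its width and thickness, 35 mm from the handle's blade end, 130 mm from the scraping edge. x runs along the knife towards the blade, y across its width, z is the normal of the blade's flat face.
- narrow_edge (a point): Middle of the narrow knife's scraping edge, 130 mm along x from narrow_grip; same axes.
- medium_grip (a point): Grip point of the medium knife (same knife, blade 44 mm wide), which is parked in the outer slot that the narrow one is not in, and stays there. Axes as narrow_grip.
- block: Fixed slanted timber block, 273 mm wide (its y), 130 mm deep, 74 mm high, made of boards with three equal slots side by side, 85 mm apart centre to centre, their mouths on the robot's side (-x). Each slot is 66 mm wide, 5 mm high and 50 mm deep with a flat bottom, sloping 45 degrees down and away (+x). Origin under its middle.
- slot_middle (a point): Mouth of the middle slot (empty at the start), in the middle of its width and thickness, 68 mm above the board. x runs into the slot, y across its width, z is the normal of its flat side, upwards. The board below the slot starts here, the side partitions 6 mm and the board above it 12 mm further in, so a blade can be laid on the lower lip. A parked knife sags by 3 degrees, handle down.
- lens (a point): Middle of the camera lens of a grey phone (152 mm wide, 74 mm high, 9 mm thick) held sideways-on in a small loose stand with a round foot 96 mm across. The lens is a round black button on the face towards the robot, 165 mm above the board, and looks along this point's -x axis; y is across the phone, z up.
- mug: White ceramic mug, 80 mm across, 92 mm high, handle to its +y; origin under its middle. Bystander.
- pump: White plastic soap pump dispenser, 68 mm across, 181 mm high; origin under its middle. Bystander.
- brush: Blue plastic scrubbing brush, white bristles down, 150 x 56 mm, 72 mm high over its bow handle; origin under its middle. Bystander.
- bucket_lid: Stainless steel bucket lid lying flat, a disc 236 mm across and 18 mm thick, 40 mm high over its bow handle; origin under its middle. Bystander.
Not all that is in view belongs to the job. What is shaped like the wide but red or yellow is not meant.

How it is judged:
By the outcome, as a careful person would: the job done as asked, in the order asked, and still so for the second after the job is handed in, while the arm keeps its last pose, push and grip.
It also fails if it takes over 72 s, if anything falls off the work surface, if the arm or the gripper's body presses on something with over 40 N, if the wrist force passes 120 N, or if a joint passes its speed limit or range.

### The arm

A 6-joint arm with a two-finger parallel gripper is mounted at the origin on the work surface. World frame = base frame: x ahead of the robot, y to its left, z up, the work surface at z = 0. Lengths are in m, angles in rad, forces in N, time in s.
With the tool pointing down it reaches from about 0.375 to 0.925 m from the base axis. Payload 5.7 kg.
Tool frame: the origin (TCP) lies midway between the tips of the shut fingers; the grasp point (between the pads) lies 19 mm behind it; z points along the fingers, y is the direction in which the jaws open and shut (so a half turn about z gives the same grasp; the last joint's range is limited). The gripper opens to 88 mm and grips with 3 to 60 N. Pads are 20 mm wide; open, the fingers measure 115 mm over their backs; the gripper's body (75 mm by 178 mm) begins 61 mm behind the grasp point.
Start: joints at [1.119, 0.359, 1.51, -0, 1.272, -0.115], TCP at [0.198, 0.566, 0.223] pointing down, gripper open.
Joint ranges: [-2.97, 2.97], [-1.01, 2.36], [0.21, 2.38], [-0.96, 4.11], [0.2, 2.71], [-2.98, 2.98]. Speed limits (rad/s): [2.39, 2.39, 3.14, 3.14, 3.14, 3.14].

### API

Orientations are given as a unit quaternion [w, x, y, z].
In Python, from bench import manip gives the robot as it stands. The module is installed in compiled form; this text tells all that it offers.
- The arm moves only by the shell command python3 -m jog 'ROWS' [FORCE]. ROWS is JSON, a list of rows, each a list of 7 numbers: the turn, a rotation vector about the world's x, y, z in rad, then the shift along the world's x, y, z in m, then the finger opening in m, from 0 to 0.0878. In form: [[wx, wy, wz, tx, ty, tz, claw], ...]. A call has 1 to 10 rows; each row is the pose to reach, as a shift and turn from the pose commanded when the call began; what a row does not reach only later rows make up. A row lasts 1/12 s, in which the tool goes at most 41.7 mm and 7.16 degrees, less where a joint would pass 70% of its speed; a pose out of reach is approached as far as the arm can. A call with a gripper value outside its range is refused whole. The fingers move at their own pace and stop on an object; FORCE is the grip in N (left out, the last holds). Time passes only in rows, so rows that repeat a pose let the fingers close. It gives the time, the measured TCP pose, the force and the opening at its end, in the units of the state.
- manip.read_state(): the state, without advancing time (a new reading comes with each control period).
- manip.camera(name): name is "side" or "top" or "wrist"; returns a dict with "image" (384x512x3 uint8, blue, green, red), "fx", "fy", "cx", "cy" (pixels), "view" (4x4, takes a point from world to camera coordinates). Camera axes: x right, y up, looking along -z (the intrinsics and any distortion apply to the point x, -y, -z); pixel columns grow to the right and rows downward; lengths in m; the calibration is good to about 2 mm. A picture is of the moment at which its call begins. There is no depth.
- manip.sign_off(): hands the job in, once; it reports no verdict.
The state is a dict: "clock": time; "joint_positions": joint angles; "qvel": joint speeds; "joint_efforts": joint torques, N m; "position": TCP position; "tcp_rot": TCP orientation; "contact_force": force on the tool from outside, world axes, zero at the start; "wrist_torque": the same for the moment, N m; "gripper_width": opening from 0.0 (shut) to 1.0 (fully open).
Only numpy, scipy, OpenCV 4.12 (cv2) and the standard library are available. Lean on these libraries where they do the work, as an engineer would, in place of code of your own. Each camera call takes 0.05 s, during which the arm holds its last target.

## Working session

There is one attempt and no reset: what is moved stays moved. The work goes in short steps, Python scripts to look and compute and a shell command to move; the robot and the scene stay as the last step left them, time stands still between calls to the robot, and variables do not carry over. Pictures are saved under pics/ and viewed, and the job is handed in when it is done.

```bash
mkdir -p pics; ls; python3 - <<'E'
from bench import manip
import cv2,json,numpy as np
s=manip.read_state()
for k,v in s.items(): print(k,np.round(v,4))
for n in ["side","top","wrist"]:
    c=manip.camera(n); cv2.imwrite(f"pics/{n}0.png",c["image"]); print(n,{k:v for k,v in c.items() if k!="image"})
E
```

```text
pics
clock 0.0
joint_positions [ 1.1189  0.3595  1.5114  0.      1.2725 -0.1151]
qvel [-0.0008  0.0016  0.0006  0.0011  0.0012 -0.0002]
joint_efforts [-1.50000e-03 -5.15355e+01 -2.70723e+01  6.72000e-02  3.50000e-02
 -2.00000e-04]
position [0.198  0.5657 0.2218]
tcp_rot [-3.000e-04  1.676e-01  9.859e-01 -9.000e-04]
contact_force [-0.4779  0.2984 -0.437 ]
wrist_torque [0.0376 0.0344 0.0013]
gripper_width 0.999
side {'fx': 354.078533043339, 'fy': 354.078533043339, 'cx': 255.3694261879237, 'cy': 190.9725048455289, 'view': array([[ 0.745848  , -0.6658219 ,  0.01979806, -0.35248325],
       [ 0.42404775,  0.49751627,  0.75674372, -0.32820681],
       [-0.5137064 , -0.55602047,  0.6534118 , -1.26985321],
       [ 0.        ,  0.        ,  0.        ,  1.        ]])}
top {'fx': 378.45781423428076, 'fy': 378.45781423428076, 'cx': 260.2020860336673, 'cy': 195.8207189072971, 'view': array([[ 0.01322628, -0.99983805,  0.01220431,  0.02701243],
       [ 0.9842432 ,  0.01517034,  0.17616806, -0.51807935],
       [-0.17632467,  0.00968196,  0.98428445, -1.27309265],
       [ 0.        ,  0.        ,  0.        ,  1.        ]])}
wrist {'fx': 270.65283794987766, 'fy': 270.65283794987766, 'cx': 252.770176238357, 'cy': 193.48730622312615, 'view': array([[ 3.31403876e-01,  9.43488975e-01,  1.57668207e-04,
        -6.00099699e-01],
       [-9.02448977e-01,  3.17037172e-01, -2.91673234e-01,
         3.43858862e-02],
       [-2.75240467e-01,  9.65193529e-02,  9.56518008e-01,
        -3.89844701e-01],
       [ 0.00000000e+00,  0.00000000e+00,  0.00000000e+00,
         1.00000000e+00]])}
```

View pics/side0.png

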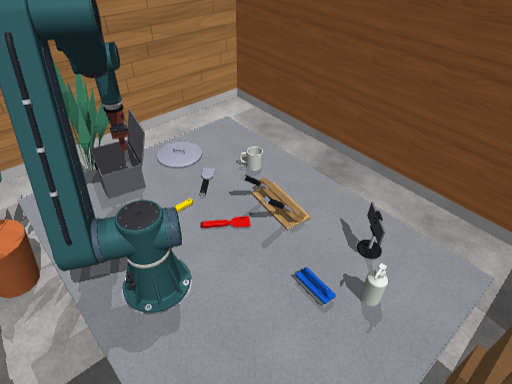

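View pics/top0.png

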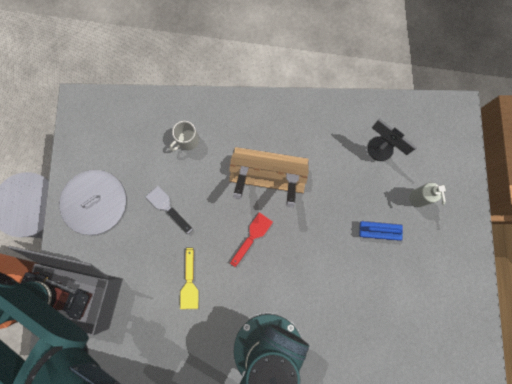

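View pics/wrist0.png

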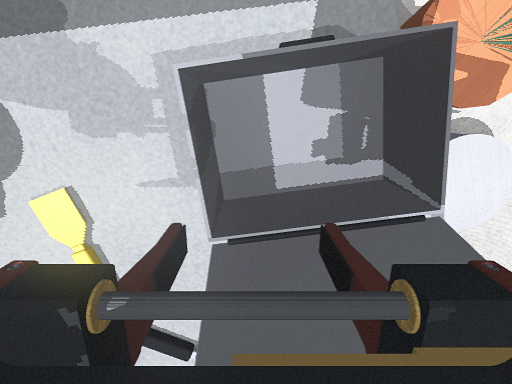

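The top view has the wide knife at about (170,210), the block at (268,170), the phone at (385,145), and the red and yellow decoys. I'll enlarge the areas that matter.

```bash
python3 - <<'E'
import cv2
a=cv2.imread("pics/top0.png")
def z(n,im,x0,y0,x1,y1,s):
    cv2.imwrite(n,cv2.resize(im[y0:y1,x0:x1],None,fx=s,fy=s,interpolation=cv2.INTER_CUBIC))
z("pics/t_block.png",a,215,140,325,215,7)
z("pics/t_wide.png",a,140,180,200,240,9)
z("pics/t_phone.png",a,350,110,430,170,9)
b=cv2.imread("pics/side0.png")
z("pics/s_block.png",b,190,140,320,235,6)
z("pics/s_phone.png",b,340,190,400,265,8)
E
```

```text
(no output)
```

View pics/t_block.png

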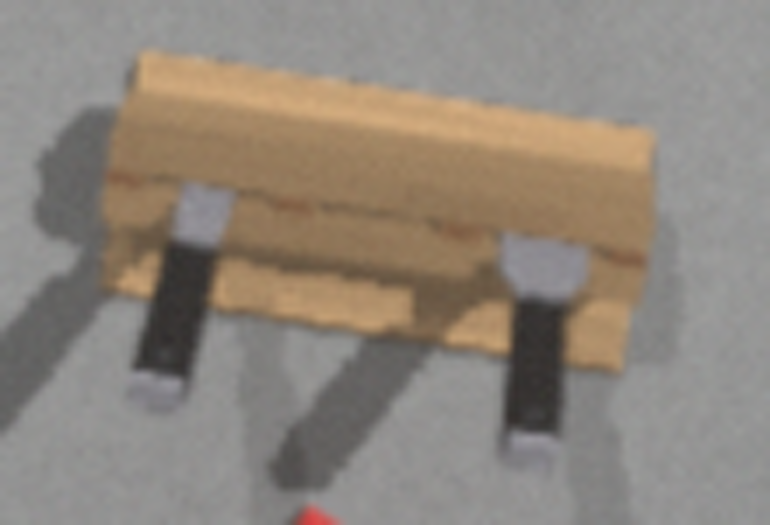

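View pics/t_wide.png

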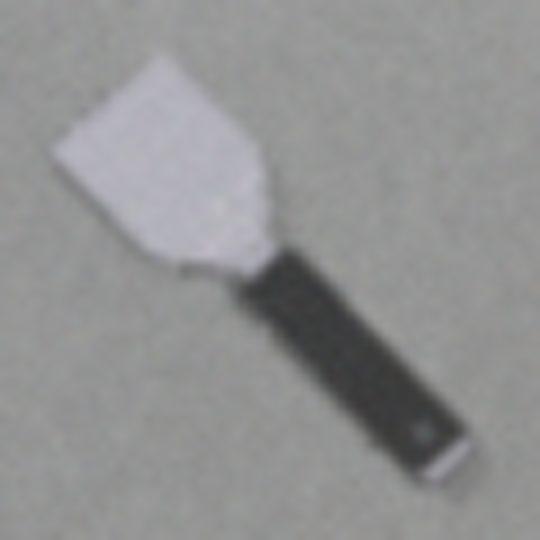

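View pics/t_phone.png

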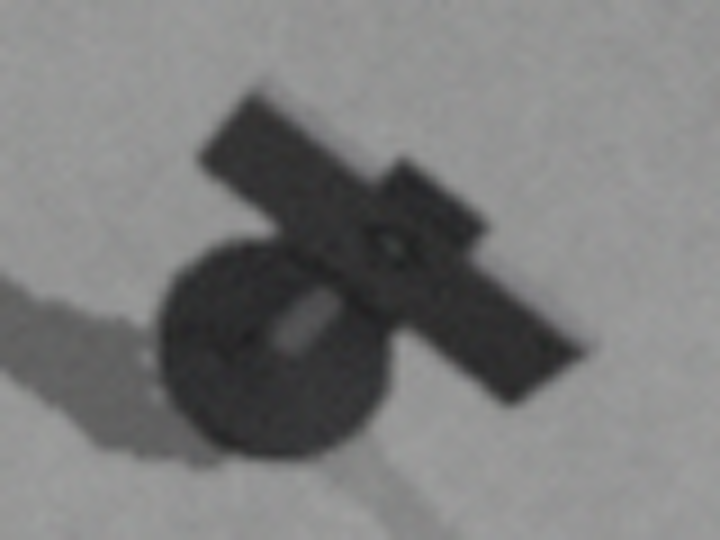

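View pics/s_block.png

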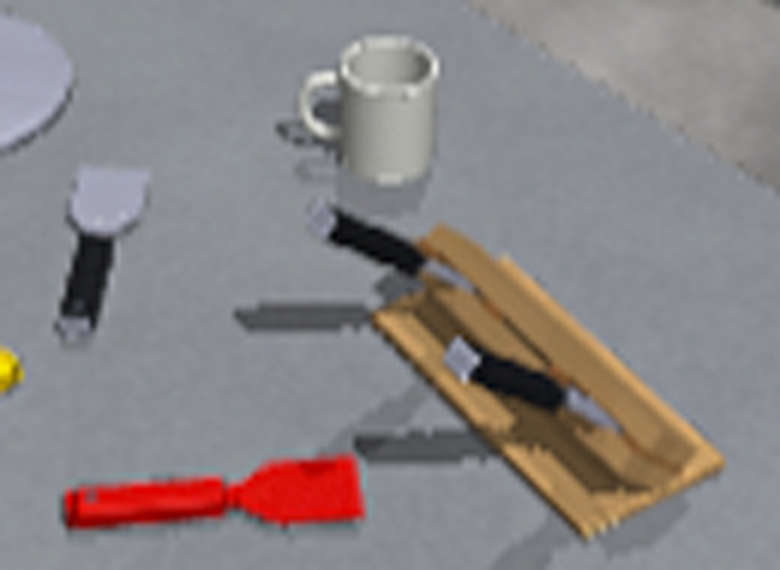

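View pics/s_phone.png

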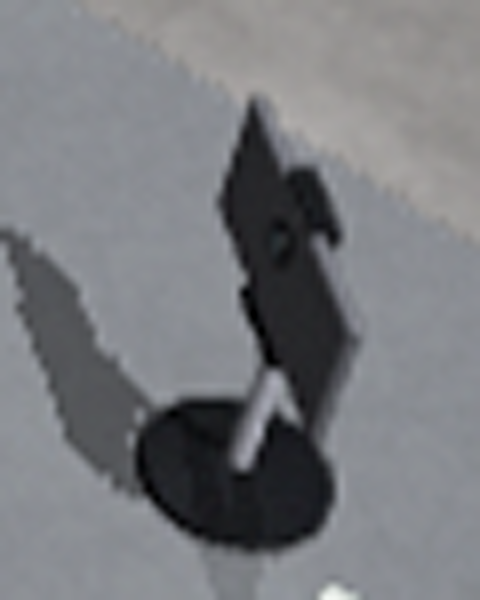

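The narrow knife is in the left slot (blade as narrow as the handle) and the medium one is in the right slot. Next I'll compute positions.

```bash
cat > h.py <<'E'
import numpy as np, cv2, pickle
from bench import manip
from scipy.spatial.transform import Rotation as R
from scipy.optimize import least_squares
def cam(n,save=None):
    c=manip.camera(n)
    if save:
        cv2.imwrite(f"pics/{save}.png",c["image"]); pickle.dump({k:np.array(v) for k,v in c.items()},open(f"pics/{save}.pkl","wb"))
    return c
def load(s): return pickle.load(open(f"pics/{s}.pkl","rb"))
def proj(c,P):
    P=np.atleast_2d(P); V=np.array(c["view"]); q=P@V[:3,:3].T+V[:3,3]
    return np.c_[c["cx"]+c["fx"]*q[:,0]/-q[:,2], c["cy"]-c["fy"]*q[:,1]/-q[:,2]]
def ray(c,uv):
    V=np.array(c["view"]); o=-V[:3,:3].T@V[:3,3]
    d=np.array([(uv[0]-c["cx"])/c["fx"],-(uv[1]-c["cy"])/c["fy"],-1])@V[:3,:3]
    return o,d
def onz(c,uv,z):
    o,d=ray(c,uv); return o+d*(z-o[2])/d[2]
def crop(uv,x0,y0,s): return np.array([x0+(uv[0]+.5)/s-.5,y0+(uv[1]+.5)/s-.5])
def tri(obs):
    A=np.zeros((3,3));b=np.zeros(3)
    for c,uv in obs:
        o,d=ray(c,uv); d=d/np.linalg.norm(d); M=np.eye(3)-np.outer(d,d); A+=M;b+=M@o
    return np.linalg.solve(A,b)
def zoom(n,c,x0,y0,x1,y1,s):
    cv2.imwrite(f"pics/{n}.png",cv2.resize(c["image"][y0:y1,x0:x1],None,fx=s,fy=s,interpolation=cv2.INTER_CUBIC))
def st():
    s=manip.read_state(); print("t",round(s["clock"],2),"p",np.round(s["position"],4),"q",np.round(s["tcp_rot"],4),"j",np.round(s["joint_positions"],3),"F",np.round(s["contact_force"],1),"T",np.round(s["wrist_torque"],2),"g",round(s["gripper_width"]*.0878,4)); return s
E
python3 - <<'E'
from h import *
np.set_printoptions(precision=4,suppress=True)
t=cam("top","top1"); s=cam("side","side1")
e1,e2=[onz(t,crop(p,140,180,9),.011) for p in [(160,50),(55,152)]]
h1,h2=[onz(t,crop(p,140,180,9),.018) for p in [(415,485),(475,440)]]
b1,b2=[onz(t,crop(p,140,180,9),.018) for p in [(240,285),(290,248)]]
print("wide edge",e1,e2,np.linalg.norm(e1-e2),"end",(h1+h2)/2,"bladeend",(b1+b2)/2)
E=(e1+e2)/2;H=(h1+h2)/2;d=E-H;print("len",np.linalg.norm(d[:2]),"yaw",np.degrees(np.arctan2(d[1],d[0])), "grip",E[:2]-.13*d[:2]/np.linalg.norm(d[:2]))
L=tri([(t,crop((393,243),350,110,9)),(s,crop((281,238),340,190,8))]);print("lens",L)
for nm,a,b in [("topL",(262,80),(257,92)),("topR",(585,350),(355,340)),("botR",(515,405),(318,455))]:
    print(nm,tri([(t,crop(a,350,110,9)),(s,crop(b,340,190,8))]))
print("capL",tri([(t,crop((158,388),215,140,7)),(s,crop((320,218),190,140,6))]))
print("capR",tri([(t,crop((530,445),215,140,7)),(s,crop((460,358),190,140,6))]))
for nm,a in [("frontL",(104,290)),("frontR",(622,370))]: print(nm,onz(t,crop(a,215,140,7),0),onz(t,crop(a,215,140,7),.03))
for nm,a in [("backL",(145,52)),("backR",(655,130))]: print(nm,onz(t,crop(a,215,140,7),0.04),onz(t,crop(a,215,140,7),.074))
E
```

```text
wide edge [0.5572 0.4033 0.011 ] [0.5153 0.4422 0.011 ] 0.05716282916149654 end [0.3942 0.2812 0.018 ] bladeend [0.4699 0.3552 0.018 ]
len 0.20058091117102808 yaw 44.89067722184231 grip [0.4442 0.331 ]
lens [ 0.7005 -0.3975  0.1646]
topL [ 0.7522 -0.3438  0.1878]
topR [ 0.6575 -0.4599  0.1777]
botR [ 0.658  -0.4632  0.1041]
capL [0.4968 0.1089 0.1668]
capR [ 0.4734 -0.0591  0.1651]
frontL [0.5788 0.1464 0.    ] [0.5722 0.1442 0.03  ]
frontR [ 0.5407 -0.1223  0.    ] [ 0.535  -0.1185  0.03  ]
backL [0.6949 0.1259 0.04  ] [0.6842 0.1239 0.074 ]
backR [ 0.658 -0.135  0.04 ] [ 0.6482 -0.1302  0.074 ]
```

Next I move up, then over the wide knife, turning the jaws across its handle (+64°).

```bash
python3 -m jog '[[0,0,0,0,0,0.04,0.0878],[0,0,0,0,0,0.08,0.0878],[0,0,0.12,0.02,-0.02,0.1,0.0878],[0,0,0.24,0.05,-0.05,0.1,0.0878],[0,0,0.36,0.08,-0.077,0.1,0.0878],[0,0,0.48,0.11,-0.105,0.1,0.0878],[0,0,0.6,0.14,-0.135,0.1,0.0878],[0,0,0.72,0.17,-0.163,0.1,0.0878],[0,0,0.84,0.2,-0.19,0.08,0.0878],[0,0,0.96,0.23,-0.22,0.06,0.0878]]'; python3 -m jog '[[0,0,0.08,0.008,-0.008,-0.02,0.0878],[0,0,0.16,0.016,-0.015,-0.05,0.0878],[0,0,0.16,0.016,-0.015,-0.08,0.0878],[0,0,0.16,0.016,-0.015,-0.08,0.0878],[0,0,0.16,0.016,-0.015,-0.08,0.0878]]'
python3 - <<'E'
from h import *
st(); cam("wrist","w1")
E
```

```text
clock: 1.08
position: [0.4128, 0.3626, 0.2944]
tcp_rot: [0.002, -0.294, 0.956, 0.0]
contact_force: [0.5, 0.3, -0.3]
gripper_width: 1.005
clock: 1.5
position: [0.4257, 0.3476, 0.2123]
tcp_rot: [-0.002, -0.366, 0.93, -0.0]
contact_force: [0.2, 0.9, 1.2]
gripper_width: 0.993
t 1.5 p [0.4257 0.3476 0.2123] q [-2.000e-03 -3.664e-01  9.305e-01 -4.000e-04] j [ 0.559  0.299  1.63  -0.     1.217 -1.762] F [0.2 0.9 1.2] T [0.04 0.07 0.06] g 0.0872
```

View pics/w1.png

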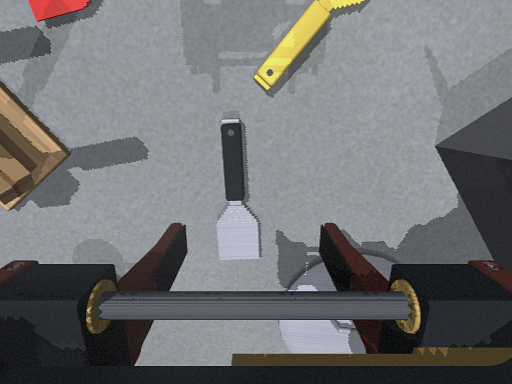

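The wrist view shows the wide knife: handle from (230,115) to (235,202), edge (219,260)–(260,258). I'll use it to refine the pose.

```bash
python3 - <<'E'
from h import *
c=load("w1")
x0,y0,s=210,100,5
zoom("w1z",c,200,100,280,270,4)
e1,e2=[onz(c,p,.011) for p in [(219,259.5),(260,257.5)]]
a1,a2=[onz(c,p,.02) for p in [(221,121),(239.5,120)]]
b1,b2=[onz(c,p,.02) for p in [(226.5,201.5),(244.5,200.5)]]
E=(e1+e2)/2;A=(a1+a2)/2;B=(b1+b2)/2
print(E,np.linalg.norm(e1-e2),A,np.linalg.norm(a1-a2),B,np.linalg.norm(E-A),np.linalg.norm(A-B))
d=(E-A)[:2];print("yaw",np.degrees(np.arctan2(d[1],d[0])));d/=np.linalg.norm(d)
print("grip from edge",E[:2]-.13*d,"from B",B[:2]-.035*d)
s=st();print("jaw yaw", R.from_quat(s["tcp_rot"],scalar_first=True).as_matrix())
E
```

```text
[0.53645559 0.4238179  0.011     ] 0.06202820539564797 [0.39462307 0.28044579 0.02      ] 0.023413191504390404 [0.469845   0.35676703 0.02      ] 0.2018737801575786 0.10716002399973962
yaw 45.309290526133495
grip from edge [0.44502926 0.33139914] from B [0.44523022 0.33188506]
t 1.55 p [0.4268 0.3486 0.214 ] q [-3.000e-04 -3.667e-01  9.304e-01 -0.000e+00] j [ 0.56   0.297  1.627  0.     1.218 -1.762] F [ 0.9 -0.3  0. ] T [0.11 0.01 0.02] g 0.0874
jaw yaw [[-7.31105195e-01 -6.82264605e-01 -4.49278092e-04]
 [-6.82264561e-01  7.31105325e-01 -2.68797578e-04]
 [ 5.11860679e-04  1.10007214e-04 -9.99999863e-01]]
```

View pics/w1z.png

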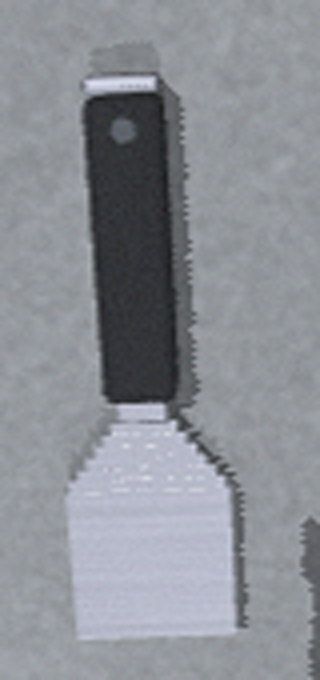

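```bash
python3 -m jog '[[0,0,0.038,0.01,-0.009,-0.03,0.07],[0,0,0.038,0.018,-0.017,-0.07,0.06],[0,0,0.038,0.018,-0.017,-0.11,0.06],[0,0,0.038,0.018,-0.017,-0.15,0.06],[0,0,0.038,0.018,-0.017,-0.18,0.06],[0,0,0.038,0.018,-0.017,-0.2,0.06],[0,0,0.038,0.018,-0.017,-0.2,0.06],[0,0,0.038,0.018,-0.017,-0.2,0.06]]'
python3 - <<'E'
from h import *
st(); cam("wrist","w2")
E
```

```text
clock: 2.22
position: [0.4456, 0.3325, 0.0144]
tcp_rot: [0.001, -0.385, 0.923, 0.0]
contact_force: [0.1, -0.0, 0.2]
gripper_width: 0.685
t 2.22 p [0.4456 0.3325 0.0144] q [ 5.000e-04 -3.847e-01  9.230e-01  0.000e+00] j [ 0.517  0.564  1.799 -0.     0.778 -1.844] F [ 0.1 -0.   0.2] T [0.1  0.04 0.  ] g 0.0602
```

View pics/w2.png

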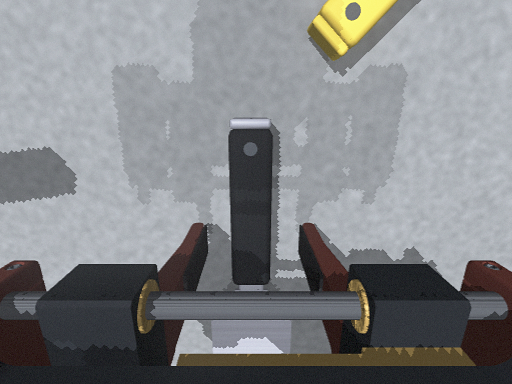

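The handle (232–272 px) is centred between the fingers. I'll go down 10 mm and grip.

```bash
python3 -m jog '[[0,0,0,0,-0.001,-0.005,0.06],[0,0,0,0,-0.001,-0.01,0.06],[0,0,0,0,-0.001,-0.01,0.04],[0,0,0,0,-0.001,-0.01,0.02],[0,0,0,0,-0.001,-0.01,0],[0,0,0,0,-0.001,-0.01,0],[0,0,0,0,-0.001,-0.01,0],[0,0,0,0,-0.001,-0.01,0]]' 50
python3 -m jog '[[0,0,0,0,0,0.03,0],[0,0,0,0,0,0.07,0],[0,0,0,0,0,0.11,0],[0,0,0,0,0,0.15,0],[0,0,0,0,0,0.18,0],[0,0,0,0,0,0.2,0],[0,0,0,0,0,0.2,0]]'
python3 - <<'E'
from h import *
st(); cam("wrist","w3"); cam("side","s3")
E
```

```text
clock: 2.93
position: [0.4449, 0.3305, 0.0036]
tcp_rot: [0.0, -0.384, 0.923, -0.0]
contact_force: [0.2, -0.6, 1.5]
gripper_width: 0.294
clock: 3.52
position: [0.4473, 0.3319, 0.2081]
tcp_rot: [0.004, -0.384, 0.923, 0.0]
contact_force: [0.2, 0.2, -0.9]
gripper_width: 0.289
t 3.52 p [0.4473 0.3319 0.2081] q [ 4.200e-03 -3.845e-01  9.231e-01  5.000e-04] j [ 0.514  0.307  1.629 -0.     1.197 -1.846] F [ 0.2  0.2 -0.9] T [ 0.08 -0.   -0.01] g 0.0254
```

View pics/w3.png

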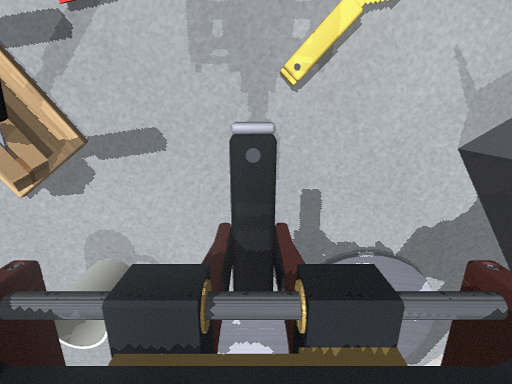

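View pics/s3.png

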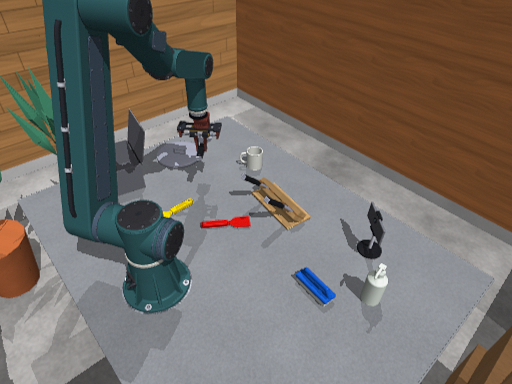

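The wide knife is held. Next I carry it high over the block and turn it to the block's yaw (about −8°), for a close look at the slots.

```bash
python3 -m jog '[[0,0,0,0.01,-0.01,0.035,0],[0,0,-0.1,0.03,-0.035,0.07,0],[0,0,-0.2,0.05,-0.07,0.08,0],[0,0,-0.3,0.07,-0.105,0.08,0],[0,0,-0.4,0.09,-0.14,0.08,0],[0,0,-0.5,0.11,-0.175,0.08,0],[0,0,-0.6,0.13,-0.21,0.08,0],[0,0,-0.7,0.15,-0.245,0.08,0],[0,0,-0.8,0.17,-0.28,0.08,0],[0,0,-0.9,0.19,-0.31,0.08,0]]'; python3 -m jog '[[0,0,-0.05,0.02,-0.02,0,0],[0,0,-0.05,0.03,-0.03,0,0],[0,0,-0.05,0.03,-0.03,0,0],[0,0,-0.05,0.03,-0.03,0,0]]'
python3 - <<'E'
from h import *
st(); cam("wrist","w4")
E
```

```text
clock: 4.45
position: [0.6341, 0.0179, 0.2799]
tcp_rot: [-0.003, 0.058, 0.998, -0.0]
contact_force: [0.2, 0.8, -1.2]
gripper_width: 0.294
clock: 4.78
position: [0.6638, -0.0093, 0.2808]
tcp_rot: [-0.002, 0.08, 0.997, 0.0]
contact_force: [-0.9, 0.7, -1.5]
gripper_width: 0.293
t 4.78 p [ 0.6638 -0.0093  0.2808] q [-2.300e-03  8.000e-02  9.968e-01  4.000e-04] j [-1.180e-01  4.130e-01  1.280e+00  1.000e-03  1.454e+00 -1.529e+00] F [-0.9  0.7 -1.5] T [ 0.04  0.02 -0.  ] g 0.0257
```

View pics/w4.png

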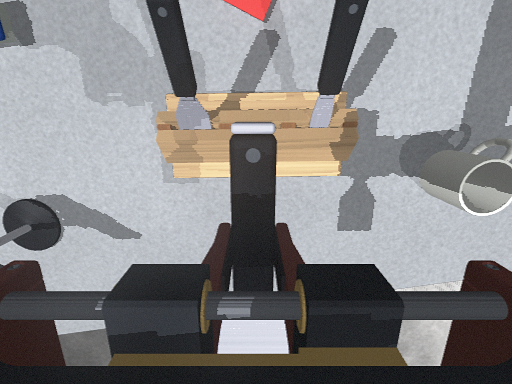

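```bash
python3 - <<'E'
from h import *
zoom("w4z",load("w4"),145,75,370,195,3.5)
E
```

```text
(no output)
```

View pics/w4z.png

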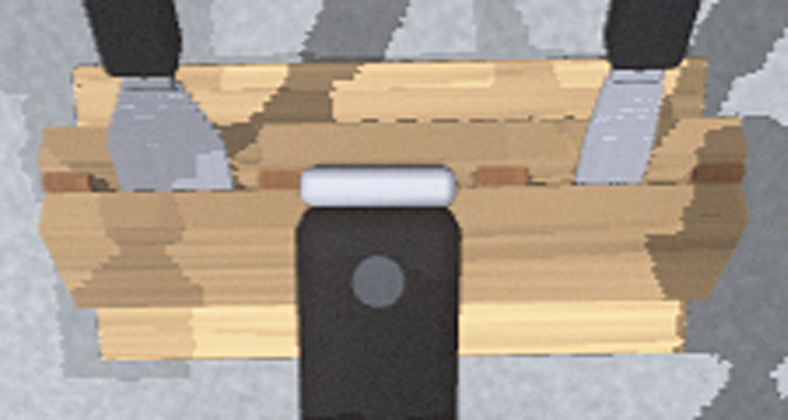

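The wrist view over the block shows the partitions' brown front ends, whose cross positions (±33/52/118/136.5 mm) are known. I'll fit the block pose to those.

```bash
python3 - <<'E'
from h import *
np.set_printoptions(precision=4,suppress=True)
c=load("w4")
def slotpt(s,y,n): # relative mouth in block frame
    r=.70710678; return np.array([(s+n)*r,y,(n-s)*r])
# cols features at partition (s=9,n=2.5) ; rows features
cols=[(42,181,-136.5),(90,181,-118),(258,179,-52),(475,177,33),(527,177,52),(693,174,118),(743,174,136.5)]
rows=[(66,192,-127,12,2.5),(280,188.5,-42,12,2.5),(500,187,42,12,2.5),(718,183,127,12,2.5),(66,172,-127,6,-2.5),(280,170,-42,6,-2.5),(500,167,42,6,-2.5),(718,164,127,6,-2.5)]
def f(p,full=False):
    r=[]
    Rz=R.from_euler("z",p[2]).as_matrix(); M=np.array([p[0],p[1],.068 if len(p)<4 else p[3]])
    for u,v,y in cols:
        q=proj(c,M+Rz@slotpt(.009,y/1e3,.0025))[0]; r.append(q[0]-crop((u,v),145,75,3.5)[0])
    for u,v,y,s,n in rows:
        q=proj(c,M+Rz@slotpt(s/1e3,y/1e3,n/1e3))[0]; r.append(q[1]-crop((u,v),145,75,3.5)[1])
    return np.array(r)
for p0 in ([.6,.01,-.14],[.6,.01,-.14,.068]):
    s=least_squares(f,p0); print(s.x,np.degrees(s.x[2])); print(s.fun)
# medium/narrow knife grips too, hints: print proj of block base
st()
E
```

```text
[ 0.5974  0.0078 -0.1488] -8.523835932218262
[-0.2832 -0.4221  0.0268  0.4642 -0.43    0.6623 -0.0179  0.1088  0.3128
 -0.0457  0.3001 -0.0062 -0.2392 -0.1775 -0.126 ]
[ 0.5974  0.0078 -0.1488  0.0668] -8.523589878402515
[ 0.0335 -0.1469  0.1542  0.4009 -0.536   0.408  -0.3137  0.0814  0.2876
 -0.0688  0.2791 -0.016  -0.2467 -0.1829 -0.1292]
t 4.83 p [ 0.6634 -0.0085  0.2815] q [-0.002   0.0796  0.9968  0.0004] j [-0.117  0.412  1.28   0.001  1.454 -1.529] F [-0.1  0.6 -1.7] T [ 0.02 -0.02  0.03] g 0.0257
```

```bash
python3 - <<'E'
from h import *
np.set_printoptions(precision=2,suppress=True)
for n,pos,q in [("w4",[.6636,-.0089,.2811],[-.002,.0798,.9968,.0004]),("w3",[.4473,.3319,.2081],[.0042,-.3845,.9231,.0005])]:
    c=load(n);T=R.from_quat(q,scalar_first=True).as_matrix();p=np.array(pos)
    K=np.c_[-T[:,0],T[:,1],-T[:,2]]; g=p-T[:,2]*.0064+K[:,0]*.0008
    print("yaw",np.degrees(np.arctan2(K[1,0],K[0,0])))
    for nm,l in [("captop",(-75,0,10)),("L",(-70,13,10)),("R",(-70,-13,10)),("L2",(-30,13,10)),("R2",(-30,-13,10)),("edge",(130,0,0))]:
        print(nm,proj(c,g+K@np.array(l)/1e3)[0])
    zoom(n+"h",c,215,110,295,300,3)
E
```

```text
yaw -9.154183775636895
captop [251.98 122.25]
L [276.9 132.1]
R [227.09 132.18]
L2 [275.16 204.49]
R2 [229.15 204.57]
edge [252.59 395.82]
yaw 45.227045357577786
captop [252.34 121.65]
L [277.23 131.51]
R [227.48 131.56]
L2 [275.44 203.83]
R2 [229.5  203.88]
edge [252.77 394.77]
```

View pics/w4h.png

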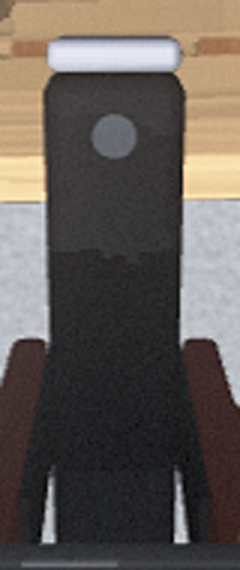

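```bash
cat >> h.py <<'E'
MOUTH=np.array([.5974,.0078,.068]); YAW=np.radians(-8.5)
def Kslot(pitch,yaw=YAW): return R.from_euler("ZY",[yaw,np.radians(pitch)]).as_matrix()
SL=Kslot(45)
def Ktool():
    s=manip.read_state();T=R.from_quat(s["tcp_rot"],scalar_first=True).as_matrix()
    return np.array(s["position"]),np.c_[-T[:,0],T[:,1],-T[:,2]]
GOFF=np.array([.0008,0,.0064]) # grip point in K axes from TCP
def delta(edge,K,goff=GOFF):
    p,K0=Ktool(); tcp=edge-K@(np.array([.13,0,0])+goff)
    print("tcp",np.round(tcp,4),"shift",np.round(tcp-p,4),"rotvec",np.round(R.from_matrix(K@K0.T).as_rotvec(),4))
def edgepos(goff=GOFF):
    p,K=Ktool(); e=p+K@(np.array([.13,0,0])+goff); 
    print("edge in slot (s,y,n) mm",np.round(SL.T@(e-MOUTH)*1e3,1),"pitch/yaw err deg",np.round(np.degrees(R.from_matrix(SL.T@K).as_rotvec()),2))
E
python3 - <<'E'
from h import *
delta(MOUTH+SL@np.array([-.02,0,0]),SL); edgepos()
E
```

```text
tcp [0.4875 0.0242 0.1701] shift [-0.1759  0.0327 -0.1114] rotvec [0.1193 0.7722 0.0106]
edge in slot (s,y,n) mm [-14.7  -7.8 295.5] pitch/yaw err deg [  0.27 -44.77  -0.59]
```

```bash
python3 -m jog '[[0.01,0.07,0.01,-0.02,0.003,0,0],[0.025,0.16,0.01,-0.05,0.01,0,0],[0.04,0.26,0.01,-0.08,0.015,0,0],[0.06,0.37,0.01,-0.11,0.02,0,0],[0.075,0.48,0.01,-0.14,0.026,0,0],[0.09,0.58,0.01,-0.165,0.031,0,0],[0.105,0.68,0.01,-0.176,0.033,0,0],[0.119,0.772,0.011,-0.176,0.033,0,0],[0.119,0.772,0.011,-0.176,0.033,-0.02,0],[0.119,0.772,0.011,-0.176,0.033,-0.02,0]]'
python3 - <<'E'
from h import *
st(); edgepos();delta(MOUTH+SL@np.array([-.02,0,0]),SL); cam("side","s5"); cam("wrist","w5");zoom("s5z",load("s5"),150,80,320,240,4.5)
E
```

```text
clock: 5.67
position: [0.4873, 0.025, 0.2599]
tcp_rot: [-0.382, 0.068, 0.921, 0.027]
contact_force: [-0.2, 0.0, -1.1]
gripper_width: 0.293
t 5.67 p [0.4873 0.025  0.2599] q [-0.3823  0.0676  0.9212  0.0274] j [-0.11   0.641  1.208  0.028  2.078 -1.531] F [-0.2  0.  -1.1] T [-0.09 -0.42  0.02] g 0.0257
edge in slot (s,y,n) mm [-83.6   0.8  63.2] pitch/yaw err deg [-0.14  0.07  0.05]
tcp [0.4875 0.0242 0.1701] shift [ 0.0001 -0.0007 -0.0898] rotvec [ 0.0009 -0.0014 -0.0024]
```

View pics/s5z.png

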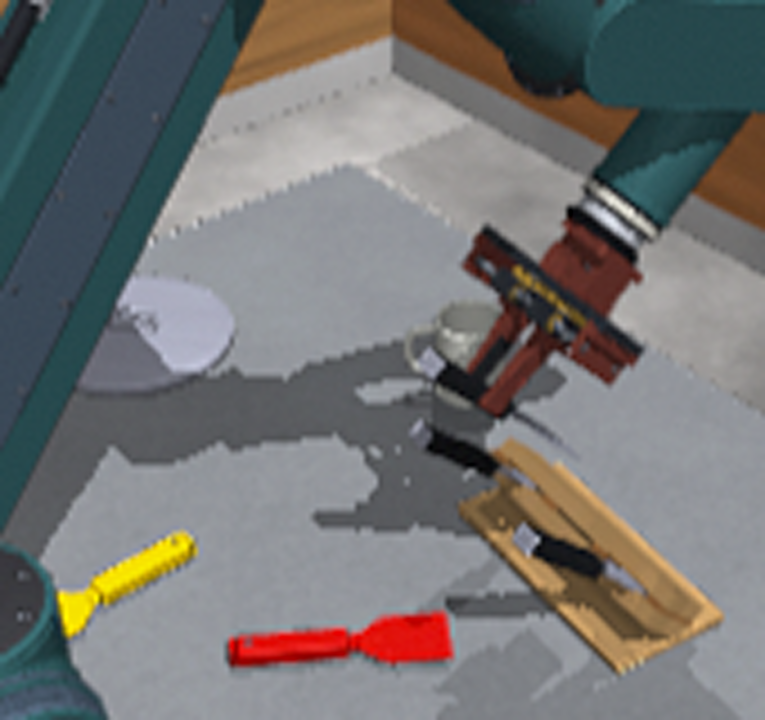

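View pics/w5.png

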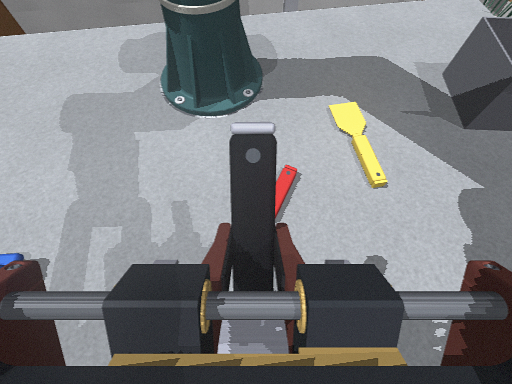

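```bash
python3 -m jog '[[0,0,0,0,0,-0.03,0],[0,0,0,0,-0.001,-0.06,0],[0.001,-0.001,-0.001,0.002,-0.0015,-0.08,0],[0.001,-0.001,-0.001,0.004,-0.0015,-0.09,0],[0.001,-0.001,-0.001,0.006,-0.0015,-0.095,0],[0.001,-0.001,-0.001,0.006,-0.0015,-0.095,0],[0.001,-0.001,-0.001,0.006,-0.0015,-0.095,0]]'
python3 - <<'E'
from h import *
st(); edgepos();delta(MOUTH+SL@np.array([.009,0,.001]),SL); cam("side","s6"); cam("top","t6");zoom("s6z",load("s6"),230,170,320,235,8);zoom("t6z",load("t6"),215,140,325,215,7)
E
```

```text
clock: 6.35
position: [0.4955, 0.0221, 0.1698]
tcp_rot: [-0.378, 0.069, 0.923, 0.028]
contact_force: [0.2, -0.0, -1.1]
gripper_width: 0.291
t 6.35 p [0.4955 0.0221 0.1698] q [-0.3784  0.069   0.9226  0.0281] j [-0.114  0.731  1.263  0.026  1.926 -1.536] F [ 0.2 -0.  -1.1] T [-0.08 -0.45 -0.05] g 0.0256
edge in slot (s,y,n) mm [-14.   -1.    6.5] pitch/yaw err deg [ 0.02 -0.4  -0.04]
tcp [0.5084 0.0211 0.1503] shift [ 0.013  -0.001  -0.0195] rotvec [0.0013 0.0069 0.0008]
```

View pics/s6z.png

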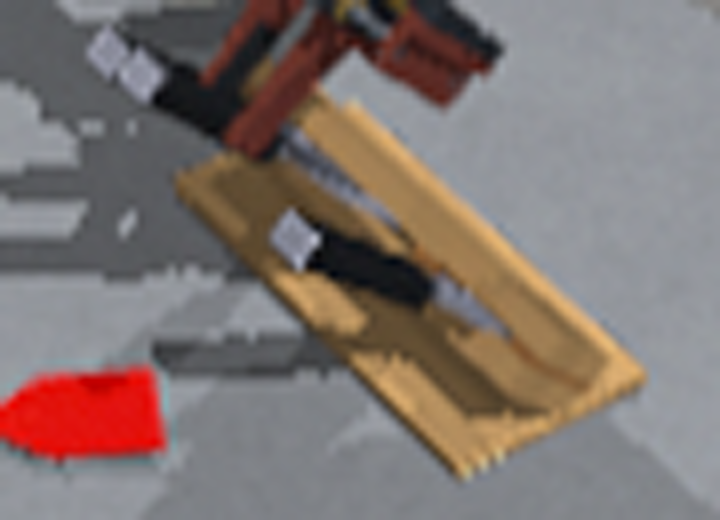

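View pics/t6z.png

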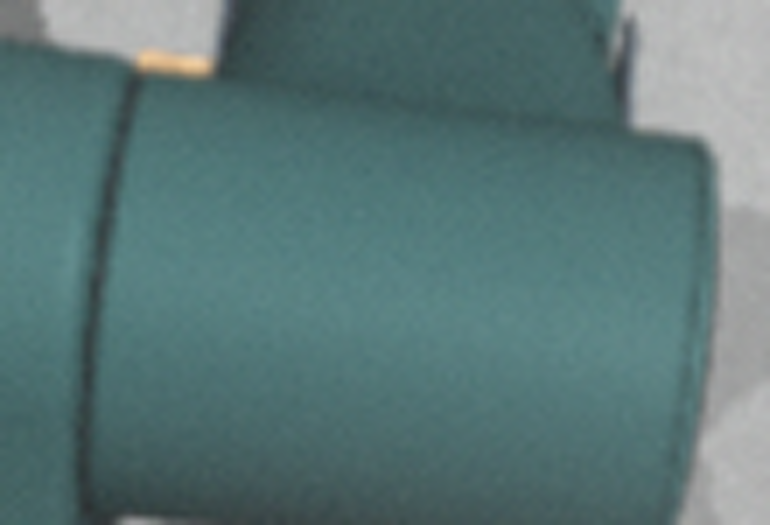

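```bash
python3 -m jog '[[0.001,0.007,0.001,0.003,-0.0002,-0.006,0],[0.001,0.007,0.001,0.006,-0.0003,-0.011,0],[0.001,0.007,0.001,0.0098,-0.0005,-0.0156,0],[0.001,0.007,0.001,0.0098,-0.0005,-0.0156,0],[0.001,0.007,0.001,0.0098,-0.0005,-0.0156,0],[0.001,0.007,0.001,0.0098,-0.0005,-0.0156,0]]'
python3 - <<'E'
from h import *
st(); edgepos();delta(MOUTH+SL@np.array([.007,0,-.001]),SL)
E
```

```text
clock: 6.95
position: [0.5046, 0.0214, 0.1527]
tcp_rot: [-0.383, 0.069, 0.921, 0.028]
contact_force: [0.2, 0.3, -0.9]
gripper_width: 0.294
t 6.95 p [0.5046 0.0214 0.1527] q [-0.3828  0.0686  0.9208  0.0283] j [-0.113  0.766  1.242  0.026  1.921 -1.537] F [ 0.2  0.3 -0.9] T [-0.08 -0.46 -0.05] g 0.0258
edge in slot (s,y,n) mm [ 4.6 -0.3 -0.4] pitch/yaw err deg [-0.01  0.14 -0.03]
tcp [0.5056 0.0215 0.1503] shift [ 0.0011  0.0001 -0.0024] rotvec [ 0.0001 -0.0026  0.0002]
```

```bash
python3 -m jog '[[0,0,0,-0.0007,0.0001,-0.0007,0],[0,0,0,-0.0007,0.0001,-0.0007,0]]'; python3 -m jog '[[0,0,0,-0.0007,0.0001,-0.0007,0],[0,0,0,-0.0007,0.0001,-0.0007,0]]';python3 -m jog '[[0,0,0,-0.0007,0.0001,-0.0007,0],[0,0,0,-0.0007,0.0001,-0.0007,0]]'
python3 - <<'E'
from h import *
for i in range(3): manip.camera("side");st(); edgepos()
E
```

```text
clock: 7.12
position: [0.5037, 0.0215, 0.1522]
tcp_rot: [-0.383, 0.069, 0.921, 0.028]
contact_force: [0.4, -0.2, -1.9]
gripper_width: 0.291
clock: 7.28
position: [0.5032, 0.0216, 0.1515]
tcp_rot: [-0.382, 0.069, 0.921, 0.028]
contact_force: [0.1, -0.2, -1.1]
gripper_width: 0.294
clock: 7.45
position: [0.5027, 0.0217, 0.1509]
tcp_rot: [-0.382, 0.069, 0.921, 0.028]
contact_force: [1.1, -0.3, 0.4]
gripper_width: 0.291
t 7.5 p [0.5027 0.0217 0.151 ] q [-0.3822  0.0686  0.9211  0.0282] j [-0.113  0.765  1.249  0.026  1.914 -1.537] F [1.1 0.9 1.7] T [-0.09 -0.55  0.03] g 0.0256
edge in slot (s,y,n) mm [ 4.5 -0.3 -2.8] pitch/yaw err deg [-0.01  0.07 -0.03]
t 7.55 p [0.5028 0.0217 0.151 ] q [-0.3822  0.0686  0.9211  0.0282] j [-0.113  0.765  1.249  0.026  1.914 -1.537] F [1.4 0.2 1.3] T [-0.09 -0.52  0.06] g 0.0254
edge in slot (s,y,n) mm [ 4.5 -0.3 -2.7] pitch/yaw err deg [-0.01  0.07 -0.03]
t 7.6 p [0.5027 0.0217 0.151 ] q [-0.3823  0.0686  0.9211  0.0282] j [-0.113  0.765  1.249  0.026  1.914 -1.537] F [0.3 0.2 1. ] T [-0.1  -0.56 -0.  ] g 0.0256
edge in slot (s,y,n) mm [ 4.5 -0.3 -2.8] pitch/yaw err deg [-0.01  0.08 -0.03]
```

```bash
python3 -m jog '[[0,0,0,-0.0007,0.0001,-0.0007,0],[0,0,0,-0.0007,0.0001,-0.0007,0],[0,0,0,-0.0007,0.0001,-0.0007,0]]'
python3 - <<'E'
from h import *
for i in range(2): manip.camera("side");st(); edgepos()
E
```

```text
clock: 7.85
position: [0.5021, 0.0218, 0.1502]
tcp_rot: [-0.382, 0.069, 0.921, 0.028]
contact_force: [2.4, 0.6, 2.1]
gripper_width: 0.29
t 7.9 p [0.502  0.0218 0.1502] q [-0.3823  0.0686  0.9211  0.0283] j [-0.113  0.765  1.251  0.026  1.912 -1.537] F [1.1 0.  3.1] T [-0.03 -0.68 -0.02] g 0.0254
edge in slot (s,y,n) mm [ 4.6 -0.3 -3.8] pitch/yaw err deg [-0.01  0.08 -0.02]
t 7.95 p [0.502  0.0218 0.1502] q [-0.3823  0.0686  0.921   0.0283] j [-0.113  0.765  1.251  0.026  1.912 -1.537] F [ 2.  -1.1  2.9] T [-0.07 -0.65  0.01] g 0.0255
edge in slot (s,y,n) mm [ 4.5 -0.3 -3.9] pitch/yaw err deg [-0.01  0.08 -0.02]
```

```bash
python3 -m jog '[[0,0,0,0.002,-0.0003,0.002,0],[0,0,0,0.002,-0.0003,0.002,0],[0,0,0,0.0034,-0.0005,0.0006,0],[0,0,0,0.0048,-0.0007,-0.0008,0],[0,0,0,0.0062,-0.0009,-0.0022,0],[0,0,0,0.0076,-0.0011,-0.0036,0],[0,0,0,0.009,-0.0013,-0.005,0],[0,0,0,0.0104,-0.0015,-0.0064,0],[0,0,0,0.0104,-0.0015,-0.0064,0]]'
python3 - <<'E'
from h import *
for i in range(2): manip.camera("side");st(); edgepos()
E
```

```text
clock: 8.7
position: [0.5124, 0.0203, 0.1431]
tcp_rot: [-0.383, 0.069, 0.921, 0.028]
contact_force: [-0.3, -0.2, -1.0]
gripper_width: 0.287
t 8.75 p [0.5123 0.0203 0.1434] q [-0.3827  0.0686  0.9209  0.0283] j [-0.114  0.786  1.225  0.026  1.918 -1.537] F [-0.1  0.3 -1.7] T [-0.01 -0.48  0.01] g 0.0255
edge in slot (s,y,n) mm [16.7 -0.3 -1.5] pitch/yaw err deg [-0.01  0.13 -0.03]
t 8.8 p [0.5122 0.0203 0.1435] q [-0.3827  0.0686  0.9209  0.0283] j [-0.114  0.785  1.225  0.026  1.918 -1.537] F [ 1.   0.3 -1.3] T [-0.08 -0.47  0.01] g 0.0256
edge in slot (s,y,n) mm [16.5 -0.3 -1.4] pitch/yaw err deg [-0.01  0.13 -0.03]
```

No contact force at 16.5 mm in, so the blade is in the slot. I'll keep sliding it in.

```bash
python3 -m jog '[[0,0,0,0.0021,-0.0003,-0.0021,0],[0,0,0,0.0042,-0.0006,-0.0042,0],[0,0,0,0.0063,-0.0009,-0.0064,0],[0,0,0,0.0084,-0.0012,-0.0085,0],[0,0,0,0.0105,-0.0016,-0.0106,0],[0,0,0,0.0105,-0.0016,-0.0106,0]]'; python3 -m jog '[[0,0,0,0.0021,-0.0003,-0.0021,0],[0,0,0,0.0042,-0.0006,-0.0042,0],[0,0,0,0.0063,-0.0009,-0.0064,0],[0,0,0,0.0084,-0.0012,-0.0085,0],[0,0,0,0.0098,-0.0015,-0.0099,0],[0,0,0,0.0098,-0.0015,-0.0099,0]]'
python3 - <<'E'
from h import *
for i in range(2): manip.camera("side");st(); edgepos()
E
```

```text
clock: 9.3
position: [0.523, 0.0186, 0.1324]
tcp_rot: [-0.383, 0.069, 0.921, 0.028]
contact_force: [0.7, -0.1, -2.0]
gripper_width: 0.293
clock: 9.8
position: [0.5327, 0.0171, 0.1226]
tcp_rot: [-0.383, 0.069, 0.921, 0.028]
contact_force: [-0.8, -0.6, -0.7]
gripper_width: 0.293
t 9.85 p [0.5326 0.0172 0.1229] q [-0.3827  0.0686  0.9209  0.0283] j [-0.115  0.833  1.176  0.025  1.92  -1.538] F [-0.3  0.1 -0.8] T [-0.06 -0.47 -0.  ] g 0.0257
edge in slot (s,y,n) mm [45.7 -0.3 -1.4] pitch/yaw err deg [-0.01  0.13 -0.03]
t 9.9 p [0.5325 0.0172 0.123 ] q [-0.3827  0.0686  0.9209  0.0283] j [-0.115  0.833  1.176  0.025  1.92  -1.538] F [ 0.5  0.6 -1.2] T [-0.03 -0.51 -0.  ] g 0.0258
edge in slot (s,y,n) mm [45.5 -0.3 -1.4] pitch/yaw err deg [-0.01  0.13 -0.03]
```

Now creep to the bottom, watching the force.

```bash
python3 -m jog '[[0,0,0,0.0011,-0.0002,-0.0011,0],[0,0,0,0.0021,-0.0003,-0.0021,0],[0,0,0,0.0021,-0.0003,-0.0021,0]]'; python3 -m jog '[[0,0,0,0.0007,-0.0001,-0.0007,0],[0,0,0,0.0007,-0.0001,-0.0007,0]]'; python3 -m jog '[[0,0,0,0.0007,-0.0001,-0.0007,0],[0,0,0,0.0007,-0.0001,-0.0007,0]]'
python3 - <<'E'
from h import *
manip.camera("side");st(); edgepos()
E
```

```text
clock: 10.15
position: [0.5347, 0.0169, 0.1208]
tcp_rot: [-0.383, 0.069, 0.921, 0.028]
contact_force: [0.4, 0.7, -0.1]
gripper_width: 0.29
clock: 10.32
position: [0.5354, 0.0168, 0.1202]
tcp_rot: [-0.383, 0.069, 0.921, 0.028]
contact_force: [-0.1, -0.2, -1.9]
gripper_width: 0.291
clock: 10.48
position: [0.5356, 0.0168, 0.12]
tcp_rot: [-0.383, 0.069, 0.921, 0.028]
contact_force: [-1.8, -0.8, 0.9]
gripper_width: 0.291
t 10.53 p [0.5356 0.0168 0.12  ] q [-0.3832  0.0686  0.9207  0.0283] j [-0.115  0.841  1.168  0.025  1.922 -1.538] F [-1.3  0.4  2.1] T [ 0.02  0.02 -0.01] g 0.0255
edge in slot (s,y,n) mm [49.9 -0.3 -1.4] pitch/yaw err deg [-0.01  0.19 -0.03]
```

```bash
python3 -m jog '[[0,0,0,0.0007,-0.0001,-0.0007,0],[0,0,0,0.0014,-0.0002,-0.0014,0],[0,0,0,0.0014,-0.0002,-0.0014,0]]'
python3 - <<'E'
from h import *
manip.camera("side");st(); edgepos(); cam("wrist","w7")
E
```

```text
clock: 10.78
position: [0.5355, 0.0168, 0.1199]
tcp_rot: [-0.385, 0.068, 0.92, 0.028]
contact_force: [-6.2, -0.0, 8.3]
gripper_width: 0.29
t 10.83 p [0.5356 0.0168 0.1199] q [-0.3849  0.0685  0.92    0.0283] j [-0.115  0.843  1.165  0.025  1.925 -1.538] F [-6.4  0.5  8.9] T [0.13 1.15 0.02] g 0.0253
edge in slot (s,y,n) mm [49.9 -0.3 -2. ] pitch/yaw err deg [-0.03  0.41 -0.02]
```

View pics/w7.png

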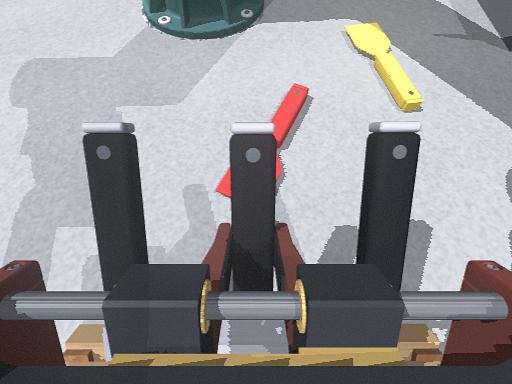

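Stopped hard at about 11 N at s≈50 mm. All three end caps line up at row ~127, so the knife is fully home. I'll relax, open and retreat along the normal.

```bash
python3 -m jog '[[0,0,0,-0.001,0.0001,0.001,0],[0,0,0,-0.001,0.0001,0.001,0.02],[0,0,0,-0.001,0.0001,0.001,0.04],[0,0,0,-0.001,0.0001,0.001,0.045],[0,0,0,-0.001,0.0001,0.001,0.045],[0,0,0,0.006,-0.001,0.008,0.045],[0,0,0,0.02,-0.003,0.022,0.045],[0,0,0,0.04,-0.006,0.042,0.045],[0,0,0,0.06,-0.009,0.062,0.045],[0,0,0,0.06,-0.009,0.062,0.045]]' 40
python3 - <<'E'
from h import *
st(); edgepos(); cam("wrist","w8"); cam("side","s8");zoom("s8z",load("s8"),190,120,320,235,6)
E
```

```text
clock: 11.72
position: [0.6022, 0.0067, 0.1834]
tcp_rot: [-0.378, 0.069, 0.923, 0.028]
contact_force: [-0.1, 0.1, 0.2]
gripper_width: 0.515
t 11.72 p [0.6022 0.0067 0.1834] q [-0.3783  0.0689  0.9227  0.0281] j [-0.118  0.87   0.925  0.026  2.125 -1.535] F [-0.1  0.1  0.2] T [-0.01 -0.33  0.02] g 0.0452
edge in slot (s,y,n) mm [52.6 -0.5 92.4] pitch/yaw err deg [ 0.02 -0.42 -0.04]
```

View pics/w8.png

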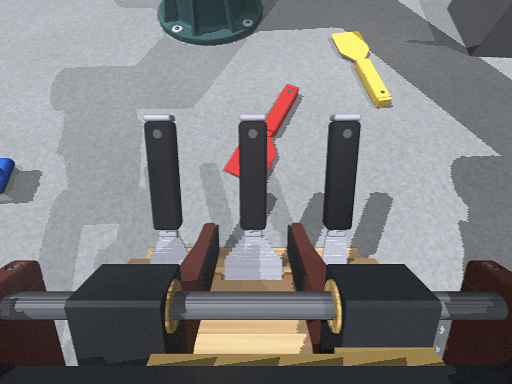

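View pics/s8z.png

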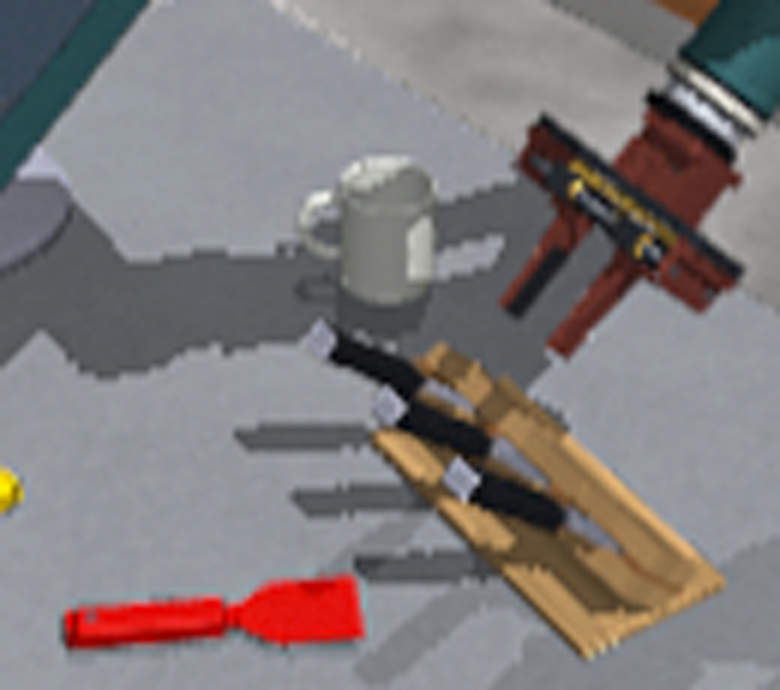

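The wide knife stays parked and the three caps line up. Next I'll measure the narrow knife, which is on the right in the wrist view (cap (344,117)).

```bash
python3 - <<'E'
from h import *
zoom("w8z",load("w8"),310,105,380,270,4)
E
```

```text
(no output)
```

View pics/w8z.png

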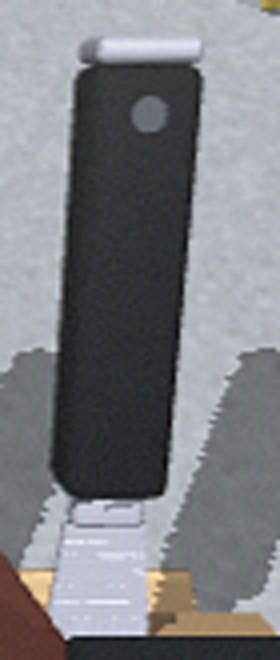

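```bash
cat > fitn.py <<'E'
from h import *
np.set_printoptions(precision=4,suppress=True)
c=load("w8")
C=lambda u,v:crop((u,v),310,105,4)
obs=[(C(203,85),(-66,13,10),1,0),(C(150,113),(-56.4,0,10),1,1),(C(107,512),(38,0,1),1,0),(C(165,470),(30,13,10),1,0),(C(186,250),(-20,13,10),1,0),(C(150,64),(-72,0,10),0,1),(C(107,497),(35,0,3),0,1),(C(148,630),(58,13,1),1,0)]
def knife(p,pitch=42.,nn=-5.7):
    # p: s(grip along slot), y, dyaw
    K=SL@R.from_euler("YZ",[np.radians(pitch-45),p[2]]).as_matrix()
    return MOUTH+SL@np.array([p[0],p[1],nn/1e3 if len(p)<4 else p[3]]),K
def f(p):
    g,K=knife(p); r=[]
    for uv,l,a,b in obs:
        q=proj(c,g+K@np.array(l)/1e3)[0]-uv
        if a:r.append(q[0])
        if b:r.append(q[1])
    return np.array(r)
if __name__=="__main__":
    s=least_squares(f,[-.08,.085,0]);print(s.x,np.degrees(s.x[2]),s.fun)
    s4=least_squares(f,[-.08,.085,0,-.0057]);print(s4.x,s4.fun)
    g,K=knife(s.x);print("grip",g,"Kx",K[:,0])
    # wide check
    g,K=knife([-.08,0,0]);print("wide pred cap/hole/end",proj(c,[g+K@np.array(l)/1e3 for l in [(-75,0,10),(-56.4,0,10),(35,0,3)]]))
    # tool perpendicular to the knife; TCP 6.4mm beyond the axis
    g,K=knife(s.x); delta(g+K@np.array([.13,0,0]),K,np.array([0,0,.010]))
E
python3 fitn.py; python3 -c "
from h import *
zoom('w8m',load('w8'),225,105,285,290,4)"
```

```text
[-0.0788  0.0835  0.0056] 0.32328688225184343 [ 0.9517 -1.4407  2.9608 -1.1315  1.1388  0.5168 -3.0195  0.262  -0.0751]
[-0.0782  0.085   0.0041 -0.01  ] [ 0.8543 -1.278   3.2588 -0.9696  1.0485  0.4268 -2.3931 -0.9269 -0.119 ]
grip [0.5506 0.0992 0.1197] Kx [ 0.7358 -0.1043 -0.6691]
wide pred cap/hole/end [[252.0928 112.6663]
 [252.1108 134.5445]
 [252.1894 228.1664]]
tcp [0.544  0.1002 0.1123] shift [-0.0546  0.0929 -0.068 ] rotvec [-0.0034 -0.0514  0.0045]
```

View pics/w8m.png

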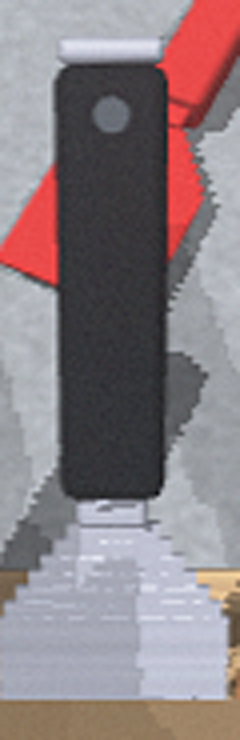

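```bash
python3 -m jog '[[0,-0.02,0,0,0.03,0,0.045],[-0.003,-0.051,0.0045,-0.003,0.06,-0.006,0.05],[-0.003,-0.051,0.0045,-0.005,0.0857,-0.0123,0.05],[-0.003,-0.051,0.0045,-0.005,0.0857,-0.0123,0.05],[-0.003,-0.051,0.0045,-0.015,0.087,-0.023,0.05],[-0.003,-0.051,0.0045,-0.028,0.089,-0.038,0.05],[-0.003,-0.051,0.0045,-0.041,0.091,-0.053,0.05],[-0.003,-0.051,0.0045,-0.048,0.092,-0.061,0.05],[-0.003,-0.051,0.0045,-0.048,0.092,-0.061,0.05]]'
python3 - <<'E'
from h import *
from fitn import knife
st(); cam("wrist","w9"); g,K=knife([-.0788,.0835,.0056]); delta(g+K@np.array([.13,0,0]),K,np.array([0,0,.015]))
E
```

```text
clock: 12.57
position: [0.5461, 0.0994, 0.1174]
tcp_rot: [-0.362, 0.066, 0.929, 0.027]
contact_force: [-0.3, 0.1, 0.6]
gripper_width: 0.567
t 12.57 p [0.5461 0.0994 0.1174] q [-0.3618  0.0664  0.9295  0.0274] j [-0.009  0.831  1.163  0.098  1.885 -1.443] F [-0.3  0.1  0.6] T [-0.12 -0.29  0.02] g 0.0498
tcp [0.5407 0.1007 0.1085] shift [-0.0071  0.0014 -0.0099] rotvec [-0.0006 -0.007  -0.0002]
```

View pics/w9.png

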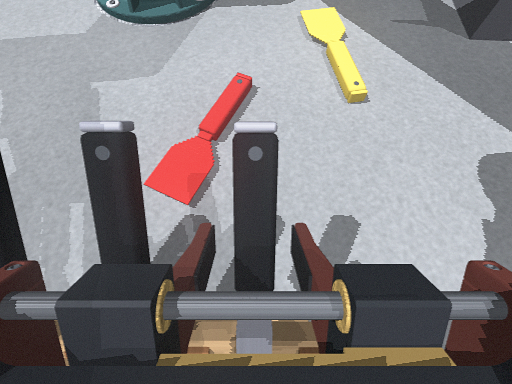

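The handle at cols 233–278 is centred within about 1 mm. I'll finish the descent, grip, and draw the knife out along its axis.

```bash
python3 -m jog '[[0,-0.007,0,-0.004,0.002,-0.005,0.05],[0,-0.007,0,-0.007,0.0025,-0.0099,0.05],[0,-0.007,0,-0.007,0.0025,-0.0099,0.04],[0,-0.007,0,-0.007,0.0025,-0.0099,0.02],[0,-0.007,0,-0.007,0.0025,-0.0099,0],[0,-0.007,0,-0.007,0.0025,-0.0099,0],[0,-0.007,0,-0.007,0.0025,-0.0099,0],[0,-0.007,0,-0.007,0.0025,-0.0099,0]]' 40
python3 - <<'E'
from h import *
for i in range(2): manip.camera("side");st()
p,K=Ktool();print(K, R.from_matrix(K).as_euler("ZYX",degrees=True)); cam("wrist","w10")
E
```

```text
clock: 13.28
position: [0.5428, 0.102, 0.1095]
tcp_rot: [-0.355, 0.066, 0.932, 0.028]
contact_force: [2.0, 0.1, 0.2]
gripper_width: 0.293
t 13.33 p [0.5428 0.102  0.1095] q [-0.3553  0.0663  0.932   0.028 ] j [-0.006  0.826  1.186  0.099  1.852 -1.443] F [ 0.5 -1.   1.5] T [-0.08 -0.33  0.  ] g 0.0255
t 13.38 p [0.5428 0.102  0.1095] q [-0.3553  0.0663  0.932   0.028 ] j [-0.006  0.826  1.186  0.099  1.852 -1.443] F [ 0.3 -0.1 -0.1] T [-0.07 -0.33  0.03] g 0.0258
[[ 0.73875287  0.14350459  0.65852154]
 [-0.10373217  0.98963681 -0.09929058]
 [-0.66594581  0.00504133  0.74598308]] [-7.99294365 41.75492669  0.38719754]
```

View pics/w10.png

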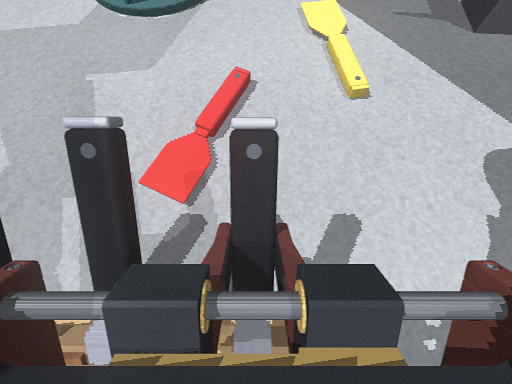

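```bash
python3 -m jog '[[0,0,0,-0.0037,0.0005,0.0033,0],[0,0,0,-0.0089,0.0012,0.008,0],[0,0,0,-0.0148,0.0021,0.0133,0],[0,0,0,-0.0207,0.0029,0.0186,0],[0,0,0,-0.0266,0.0037,0.024,0],[0,0,0,-0.0325,0.0046,0.0293,0],[0,0,0,-0.0384,0.0054,0.0346,0],[0,0,0,-0.0443,0.0062,0.04,0],[0,0,0,-0.0517,0.0073,0.0466,0],[0,0,0,-0.0517,0.0073,0.0466,0]]'
python3 - <<'E'
from h import *
st(); cam("wrist","w11")
cam("side","s11");zoom("s11z",load("s11"),190,120,320,235,6)
E
```

```text
clock: 14.27
position: [0.4892, 0.1097, 0.1575]
tcp_rot: [-0.356, 0.066, 0.932, 0.028]
contact_force: [-0.0, -0.2, -1.2]
gripper_width: 0.292
t 14.27 p [0.4892 0.1097 0.1575] q [-0.356   0.0661  0.9317  0.028 ] j [ 0.004  0.71   1.307  0.106  1.848 -1.435] F [-0.  -0.2 -1.2] T [-0.07 -0.39  0.05] g 0.0256
```

View pics/w11.png

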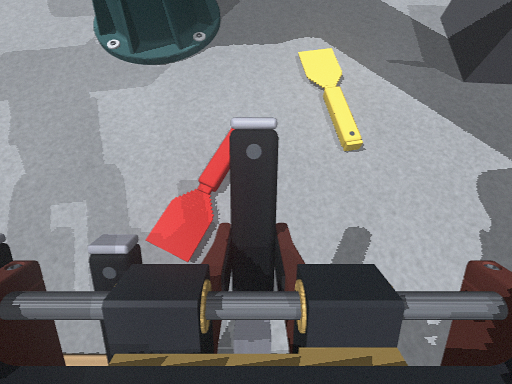

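View pics/s11z.png

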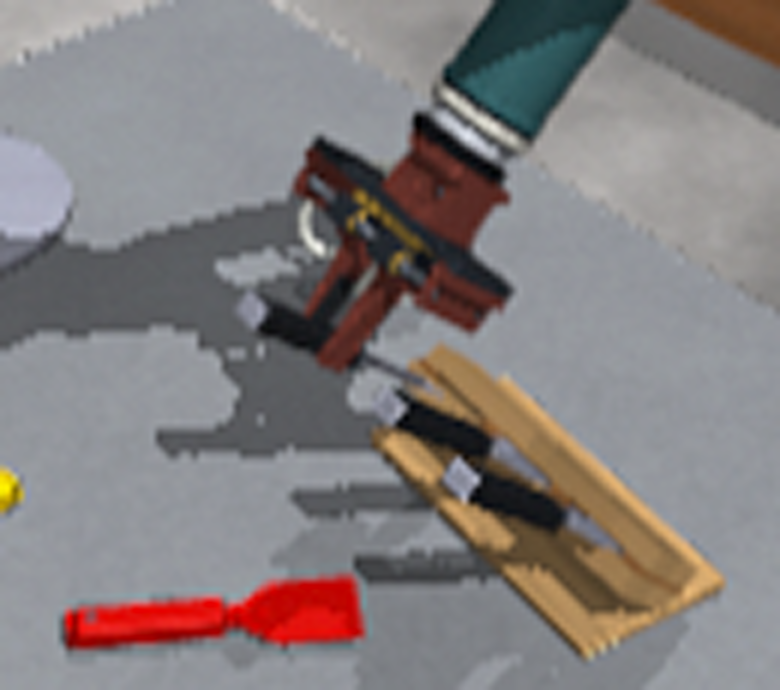

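The narrow knife is free, and the wide and medium knives haven't moved. Next: lift it and level it on the way to the phone. I'll compute the turn.

```bash
cat >> h.py <<'E'
GN=np.array([-.0007,0,.013])
def Kp(yaw,pitch): return R.from_euler("ZY",[yaw,pitch],degrees=True).as_matrix()
def goto(tcp,K):
    p,K0=Ktool(); print("shift",np.round(np.array(tcp)-p,4),"rotvec",np.round(R.from_matrix(K@K0.T).as_rotvec(),4))
E
python3 - <<'E'
from h import *
np.set_printoptions(precision=3,suppress=True)
c=load("w11");p,K=Ktool();g=p+K@GN
print(proj(c,[g+K@np.array(l)/1e3 for l in [(-75,0,10),(-56.4,0,10)]]))
goto([.46,-.15,.30],Kp(-25,0)); goto([.46,-.20,.30],Kp(-39,-30))
E
```

```text
[[251.161 122.459]
 [251.201 159.721]]
shift [-0.03  -0.259  0.144] rotvec [-0.214 -0.7   -0.281]
shift [-0.03  -0.309  0.144] rotvec [-0.511 -1.159 -0.467]
```

```bash
python3 -m jog '[[0,0,0,-0.005,0,0.035,0],[0,0,0,-0.01,-0.01,0.07,0],[-0.02,-0.07,-0.03,-0.015,-0.03,0.105,0],[-0.05,-0.16,-0.065,-0.02,-0.06,0.13,0],[-0.08,-0.26,-0.105,-0.025,-0.095,0.144,0],[-0.11,-0.36,-0.145,-0.03,-0.13,0.144,0],[-0.14,-0.46,-0.185,-0.03,-0.165,0.144,0],[-0.17,-0.56,-0.225,-0.03,-0.2,0.144,0],[-0.2,-0.65,-0.26,-0.03,-0.235,0.144,0],[-0.214,-0.7,-0.281,-0.03,-0.259,0.144,0]]'
python3 - <<'E'
from h import *
st(); goto([.46,-.20,.30],Kp(-39,-30))
E
```

```text
clock: 15.2
position: [0.4595, -0.1519, 0.3008]
tcp_rot: [0.003, 0.218, 0.976, -0.001]
contact_force: [0.4, 0.4, -1.9]
gripper_width: 0.295
t 15.2 p [ 0.4595 -0.1519  0.3008] q [ 0.0026  0.2177  0.976  -0.0012] j [-4.610e-01  1.180e-01  1.641e+00 -1.000e-03  1.377e+00 -1.593e+00] F [ 0.4  0.4 -1.9] T [0.01 0.03 0.04] g 0.0259
shift [ 0.0005 -0.0481 -0.0008] rotvec [-0.2748 -0.4405 -0.2359]
```

```bash
python3 -m jog '[[-0.055,-0.09,-0.05,0,-0.01,0,0],[-0.11,-0.18,-0.1,0,-0.02,0,0],[-0.165,-0.265,-0.145,0,-0.03,0,0],[-0.22,-0.35,-0.19,0,-0.04,0,0],[-0.275,-0.44,-0.236,0,-0.048,0,0],[-0.275,-0.44,-0.236,0,-0.048,0,0],[-0.275,-0.44,-0.236,0,-0.048,0,0]]'
python3 - <<'E'
from h import *
st(); goto([.46,-.20,.30],Kp(-39,-30)); cam("wrist","w12")
E
```

```text
clock: 15.78
position: [0.4587, -0.1964, 0.2985]
tcp_rot: [0.239, 0.321, 0.913, -0.085]
contact_force: [-0.7, 0.0, -1.3]
gripper_width: 0.293
t 15.78 p [ 0.4587 -0.1964  0.2985] q [ 0.2386  0.3207  0.9127 -0.085 ] j [-0.461 -0.098  1.991 -0.156  0.753 -1.269] F [-0.7  0.  -1.3] T [ 0.17  0.23 -0.01] g 0.0257
shift [ 0.0013 -0.0036  0.0015] rotvec [-0.0055 -0.0103 -0.0042]
```

View pics/w12.png

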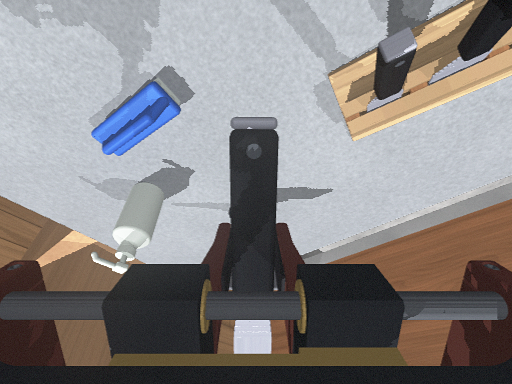

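The gripper hides the phone in this view. I'll compute a pose that puts the lens off to the side of the wrist image.

```bash
python3 - <<'E'
from h import *
np.set_printoptions(precision=3,suppress=True)
c=load("w12");p,K=Ktool();V=c["view"]; Rc=V[:3,:3]; o=-Rc.T@V[:3,3]
print("cam in K frame",K.T@(o-p),"axes\n",Rc@K)
A=Rc@K; oc=K.T@(o-p); L=np.array([.7005,-.3975,.1646])
def pr(tcp,K2):
    d=dict(c);v=np.eye(4);v[:3,:3]=A@K2.T; v[:3,3]=-v[:3,:3]@(tcp+K2@oc); d["view"]=v; 
    q=v[:3,:3]@L+v[:3,3]
    return proj(d,L)[0],-q[2]
print(pr(p,K))
for yaw in (-39,-20,0,20):
  for pit in (0,-20,-35,-50):
    for t in ([.5,-.2,.3],[.5,-.25,.3],[.5,-.1,.3],[.6,-.2,.3],[.55,-.25,.35]):
        uv,d=pr(np.array(t),Kp(yaw,pit))
        if 30<uv[0]<480 and 20<uv[1]<225 and d>0: print(yaw,pit,t,uv,round(d,3))
E
```

```text
cam in K frame [-0.083  0.     0.161] axes
 [[ 0.001  1.     0.001]
 [-0.957  0.002 -0.289]
 [-0.289 -0.     0.957]]
(array([249.728, 275.563]), np.float64(0.49759606327922734))
-39 -35 [0.55, -0.25, 0.35] [240.965 203.512] 0.458
-39 -50 [0.5, -0.2, 0.3] [237.63  203.909] 0.489
-39 -50 [0.5, -0.25, 0.3] [259.521 197.237] 0.46
-39 -50 [0.5, -0.1, 0.3] [200.791 215.135] 0.547
-39 -50 [0.6, -0.2, 0.3] [194.24  185.911] 0.418
-39 -50 [0.55, -0.25, 0.35] [240.537 160.073] 0.444
-20 -35 [0.6, -0.2, 0.3] [147.636 212.177] 0.389
-20 -35 [0.55, -0.25, 0.35] [199.588 197.136] 0.444
-20 -50 [0.5, -0.2, 0.3] [184.906 198.967] 0.467
-20 -50 [0.5, -0.25, 0.3] [210.72  195.073] 0.451
-20 -50 [0.5, -0.1, 0.3] [138.16  206.018] 0.498
-20 -50 [0.6, -0.2, 0.3] [145.148 173.915] 0.381
-20 -50 [0.55, -0.25, 0.35] [197.531 154.385] 0.428
0 -20 [0.6, -0.2, 0.3] [ 98.687 218.879] 0.347
0 -20 [0.55, -0.25, 0.35] [157.015 221.118] 0.417
0 -35 [0.6, -0.2, 0.3] [ 95.967 184.7  ] 0.341
0 -35 [0.55, -0.25, 0.35] [155.631 180.645] 0.411
0 -50 [0.5, -0.2, 0.3] [124.201 185.499] 0.416
0 -50 [0.5, -0.25, 0.3] [156.736 185.45 ] 0.416
0 -50 [0.5, -0.1, 0.3] [ 59.127 185.598] 0.416
0 -50 [0.6, -0.2, 0.3] [ 87.694 150.324] 0.324
0 -50 [0.55, -0.25, 0.35] [150.2   139.311] 0.39
20 0 [0.6, -0.2, 0.3] [ 64.177 210.48 ] 0.316
20 -20 [0.6, -0.2, 0.3] [ 56.106 169.927] 0.303
20 -20 [0.55, -0.25, 0.35] [117.787 189.912] 0.381
20 -35 [0.5, -0.2, 0.3] [ 60.048 194.704] 0.357
20 -35 [0.5, -0.25, 0.3] [101.377 202.335] 0.37
20 -35 [0.6, -0.2, 0.3] [ 42.412 139.428] 0.283
20 -35 [0.55, -0.25, 0.35] [111.509 151.707] 0.364
20 -50 [0.5, -0.2, 0.3] [ 51.966 159.082] 0.343
20 -50 [0.5, -0.25, 0.3] [ 96.254 165.625] 0.358
20 -50 [0.55, -0.25, 0.35] [ 99.023 111.565] 0.335
```

```bash
python3 - <<'E'
from h import *
goto([.55,-.21,.32],Kp(0,-33))
E
```

```text
shift [ 0.0893 -0.0126  0.02  ] rotvec [-0.0193 -0.0595  0.6763]
```

```bash
python3 -m jog '[[0,-0.01,0.12,0.015,-0.002,0.005,0],[-0.005,-0.02,0.24,0.03,-0.004,0.01,0],[-0.01,-0.03,0.36,0.045,-0.006,0.015,0],[-0.015,-0.04,0.48,0.06,-0.008,0.02,0],[-0.018,-0.05,0.59,0.075,-0.01,0.02,0],[-0.019,-0.06,0.676,0.089,-0.0126,0.02,0],[-0.019,-0.06,0.676,0.089,-0.0126,0.02,0],[-0.019,-0.06,0.676,0.089,-0.0126,0.02,0]]'
python3 - <<'E'
from h import *
st(); cam("wrist","w13"); zoom("w13z",load("w13"),0,60,230,260,3.4)
E
```

```text
clock: 16.5
position: [0.5526, -0.2136, 0.3212]
tcp_rot: [0.287, -0.002, 0.958, 0.0]
contact_force: [-1.6, -1.3, -0.7]
gripper_width: 0.299
t 16.5 p [ 0.5526 -0.2136  0.3212] q [ 2.866e-01 -1.700e-03  9.581e-01  5.000e-04] j [-0.729  0.031  1.845  0.499  0.875 -2.552] F [-1.6 -1.3 -0.7] T [0.02 0.35 0.01] g 0.0262
```

View pics/w13z.png

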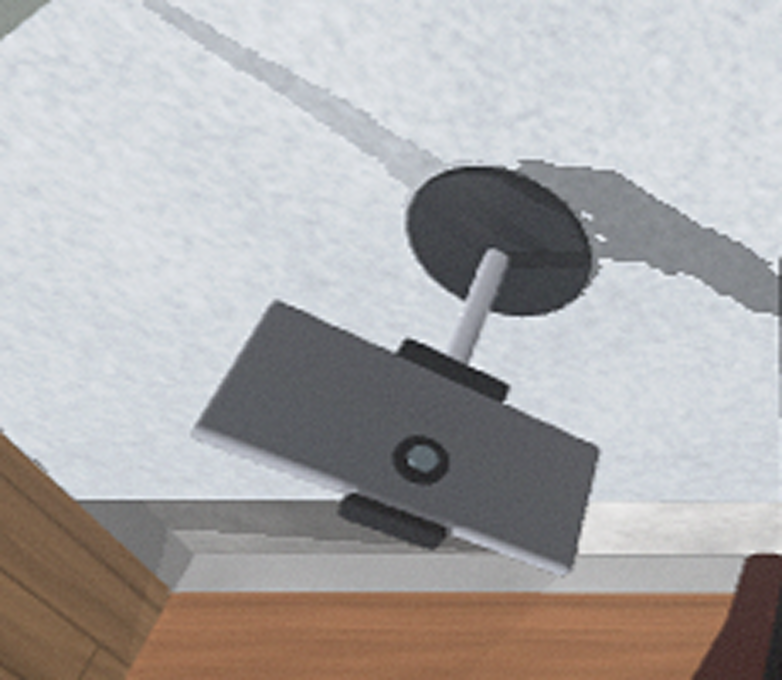

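The wrist view shows the whole phone face: lens (421,458), corners (278,302), (597,447), (572,570), (195,432) in the zoom. I'll fit it.

```bash
python3 - <<'E'
from h import *
np.set_printoptions(precision=4,suppress=True)
c=load("w13"); C=lambda u,v:crop((u,v),0,60,3.4)
Lp=C(421,458); print("lens@.165",onz(c,Lp,.165))
t=load("top1");s=load("side1")
T=crop((393,243),350,110,9);S=crop((281,238),340,190,8)
print("tri all",tri([(c,Lp),(t,T),(s,S)]),"w+t",tri([(c,Lp),(t,T)]),"w+s",tri([(c,Lp),(s,S)]))
cor=[(C(278,302),1,-1),(C(597,447),-1,-1),(C(572,570),-1,1),(C(195,432),1,1)]
# which side is +y: sign k
def f(p,k):
    x,y,yaw,a,b=p; Rz=R.from_euler("z",yaw).as_matrix(); L=np.array([x,y,.165]); r=list((proj(c,L)[0]-Lp)*1)
    for uv,i,j in cor: r+=list(proj(c,L+Rz@np.array([.001,a+k*i*.076,b+j*.037]))[0]-uv)
    return np.array(r)
for k in (1,-1):
    q=least_squares(f,[.7,-.4,-.68,0,0],args=(k,)); print(k,q.x,np.degrees(q.x[2]),q.cost,q.fun)
E
```

```text
lens@.165 [ 0.6961 -0.3976  0.165 ]
tri all [ 0.6999 -0.3981  0.1639] w+t [ 0.701  -0.3994  0.1611] w+s [ 0.6987 -0.3984  0.1648]
1 [ 0.7006 -0.4004 -3.8355 -0.0006 -0.0133] -219.7585118062534 6.554938471517604 [-0.7965  1.9821 -0.9234 -1.3021  1.9613  0.1742  0.7306  1.0712 -0.5366
 -0.3899]
-1 [ 0.6999 -0.4    -0.6927  0.0008 -0.0141] -39.68804262326698 4.958251778128849 [-0.6762  1.6834 -0.8783 -1.1208  1.7739  0.145   0.5469  0.9301 -0.3913
 -0.3362]
```

```bash
python3 - <<'E'
from h import *
import cv2
a=load("w4")["image"][110:170,220:290];b=load("w13")["image"][110:170,220:290]
cv2.imwrite("pics/cmp.png",cv2.resize(np.hstack([a,b]),None,fx=5.5,fy=5.5,interpolation=cv2.INTER_CUBIC))
E
```

```text
(no output)
```

View pics/cmp.png

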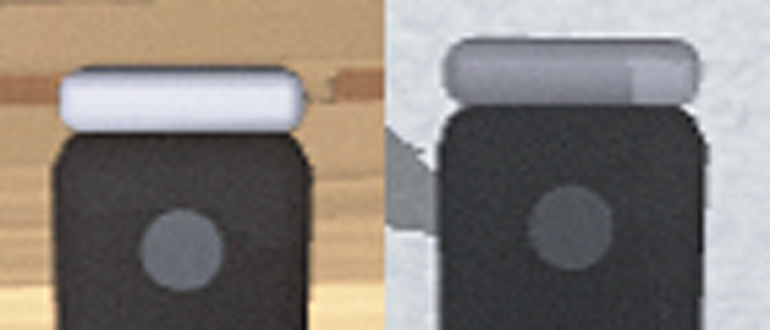

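```bash
python3 - <<'E'
from h import *
c=load("w13")
# camera in K frame const
A=np.array([[0,1,0],[-.957,0,-.289],[-.289,0,.957]]);oc=np.array([-.083,0,.161])
d={k:c[k] for k in("fx","fy","cx","cy")};v=np.eye(4);v[:3,:3]=A;v[:3,3]=-A@oc;d["view"]=v
P=lambda gx,n,lx,ly,lz:proj(d,np.array([gx+lx,ly,n+lz])/1e3)[0]
# w4 calibrate hole lx, cap lx, widths
f=lambda p:[P(.8,6.4,p[0],0,10)[1]-155.4,P(.8,6.4,p[1],0,10)[1]-122.0,P(.8,6.4,p[0]+7,p[2],10)[0]-P(.8,6.4,p[0]+7,-p[2],10)[0]-260/5.5]
q=least_squares(f,[-57,-75,13]).x;print("hole,cap,halfw",q)
g=lambda p:[P(p[0],p[1],q[0],0,10)[1]-151.3,P(p[0],p[1],q[1],0,10)[1]-116.9,P(p[0],p[1],q[0]+7,q[2],10)[0]-P(p[0],p[1],q[0]+7,-q[2],10)[0]-270/5.5]
r=least_squares(g,[0,8]);print(r.x,r.fun)
E
```

```text
hole,cap,halfw [-61.4321391  -78.73036188  12.82625083]
[-1.90625915 10.83473056] [ 0.19846024 -0.19136444 -0.14309726]
```

```bash
cat >> h.py <<'E'
LENS=np.array([.699,-.3985,.165]); LY=-39.4; GN=np.array([-.0015,0,.0105])
def hold():
    K=Kp(LY,0); e=LENS-.10*K[:,0]; tcp=e-K@(np.array([.13,0,0])+GN); print("edge",e,"tcp",tcp); goto(tcp,K)
def holdchk():
    p,K=Ktool(); e=p+K@(np.array([.13,0,0])+GN); L=Kp(LY,0); print("edge rel lens mm",np.round(L.T@(e-LENS)*1e3,1),"err deg",np.round(np.degrees(R.from_matrix(L.T@K).as_rotvec()),2))
E
python3 -c "
from h import *
hold()"
```

```text
edge [ 0.62172664 -0.33502695  0.165     ] tcp [ 0.52243038 -0.25346408  0.1545    ]
shift [-0.029  -0.0406 -0.166 ] rotvec [ 0.1978  0.5563 -0.6632]
```

```bash
python3 -m jog '[[0.024,0.067,-0.08,-0.004,-0.005,0,0],[0.048,0.134,-0.16,-0.008,-0.01,0,0],[0.072,0.2,-0.24,-0.012,-0.015,0,0],[0.096,0.27,-0.32,-0.016,-0.02,0,0],[0.12,0.34,-0.4,-0.02,-0.025,-0.02,0],[0.145,0.407,-0.485,-0.024,-0.03,-0.04,0],[0.17,0.475,-0.565,-0.028,-0.036,-0.06,0],[0.198,0.556,-0.663,-0.029,-0.0406,-0.08,0],[0.198,0.556,-0.663,-0.029,-0.0406,-0.1,0],[0.198,0.556,-0.663,-0.029,-0.0406,-0.1,0]]'
python3 -c "
from h import *
st();hold()"
```

```text
clock: 17.38
position: [0.5203, -0.25, 0.2162]
tcp_rot: [-0.003, 0.337, 0.941, 0.0]
contact_force: [-0.3, 0.1, -1.3]
gripper_width: 0.294
t 17.38 p [ 0.5203 -0.25    0.2162] q [-3.000e-03  3.371e-01  9.415e-01  1.000e-04] j [-5.670e-01  3.360e-01  1.564e+00 -1.000e-03  1.249e+00 -1.450e+00] F [-0.3  0.1 -1.3] T [ 0.02  0.06 -0.02] g 0.0258
edge [ 0.62172664 -0.33502695  0.165     ] tcp [ 0.52243038 -0.25346408  0.1545    ]
shift [ 0.0021 -0.0034 -0.0617] rotvec [-0.0023 -0.0057 -0.    ]
```

```bash
python3 -m jog '[[0,-0.006,0,0.002,-0.003,-0.02,0],[0,-0.006,0,0.002,-0.003,-0.04,0],[0,-0.006,0,0.002,-0.003,-0.055,0],[0,-0.006,0,0.002,-0.003,-0.0617,0],[0,-0.006,0,0.002,-0.003,-0.0617,0],[0,-0.006,0,0.002,-0.003,-0.0617,0],[0,-0.006,0,0.002,-0.003,-0.0617,0]]'
python3 - <<'E'
from h import *
st();hold();holdchk(); cam("side","s14");cam("top","t14");zoom("s14z",load("s14"),300,170,410,270,7);zoom("t14z",load("t14"),320,110,430,210,7)
E
```

```text
clock: 17.97
position: [0.5236, -0.2543, 0.1598]
tcp_rot: [0.004, 0.336, 0.942, 0.001]
contact_force: [0.1, -0.6, -0.5]
gripper_width: 0.292
t 17.97 p [ 0.5236 -0.2543  0.1598] q [4.200e-03 3.358e-01 9.419e-01 8.000e-04] j [-0.573  0.392  1.63   0.004  1.112 -1.461] F [ 0.1 -0.6 -0.5] T [-0.02  0.02  0.03] g 0.0256
edge [ 0.62172664 -0.33502695  0.165     ] tcp [ 0.52243038 -0.25346408  0.1545    ]
shift [-0.0012  0.0008 -0.0053] rotvec [ 0.0013  0.0086 -0.0027]
edge rel lens mm [-98.6   0.4   6.3] err deg [ 0.25 -0.43  0.15]
```

View pics/s14z.png

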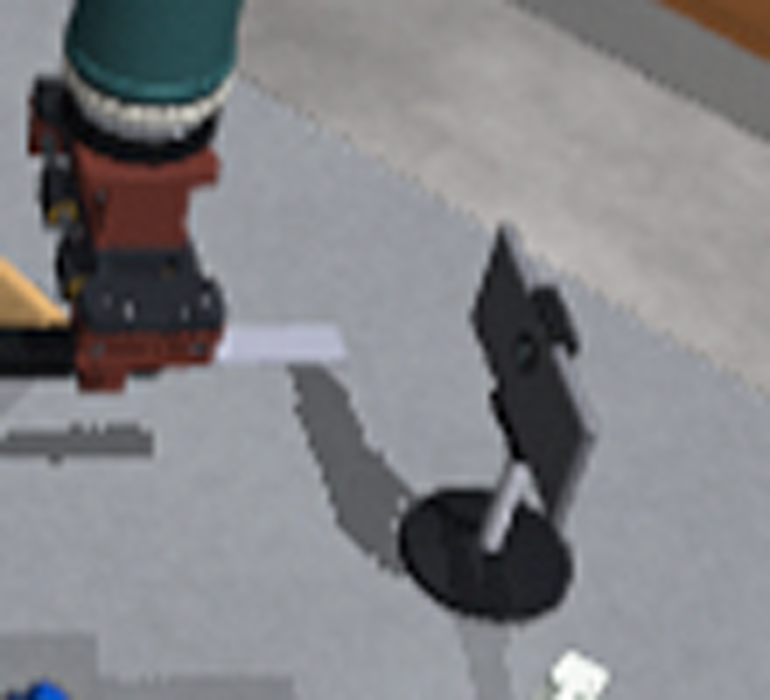

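View pics/t14z.png

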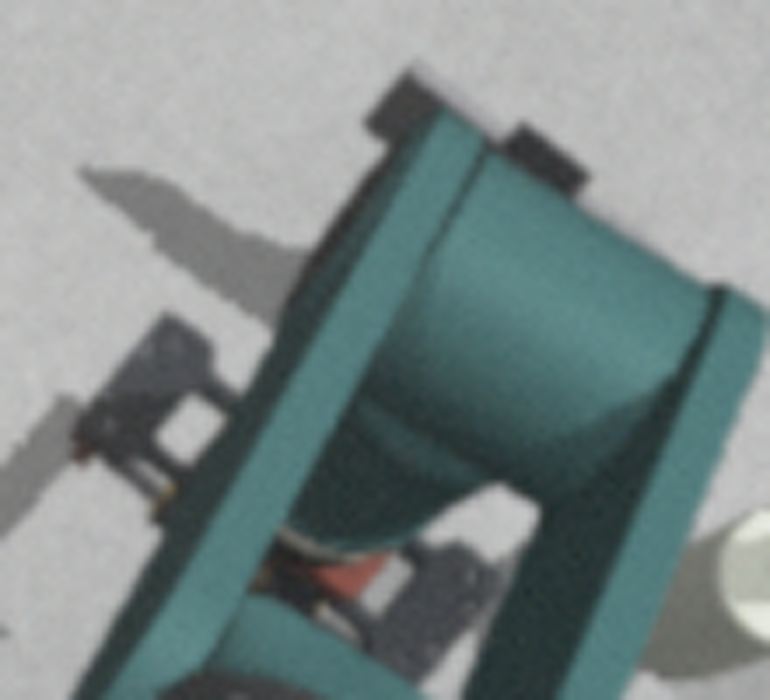

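```bash
python3 -m jog '[[0,0,0,0,0,0,0],[0,0,0,0,0,0,0],[0,0,0,0,0,0,0],[0,0,0,0,0,0,0]]'
python3 - <<'E'
from h import *
st();hold();holdchk()
for i in range(2): manip.camera("side"); st();holdchk()
E
```

```text
clock: 18.4
position: [0.5228, -0.2539, 0.1584]
tcp_rot: [0.003, 0.336, 0.942, 0.001]
contact_force: [-0.3, -0.2, -1.2]
gripper_width: 0.293
t 18.4 p [ 0.5228 -0.2539  0.1584] q [0.0031 0.3357 0.942  0.0012] j [-0.573  0.394  1.631  0.004  1.111 -1.461] F [-0.3 -0.2 -1.2] T [-0.07  0.02  0.02] g 0.0257
edge [ 0.62172664 -0.33502695  0.165     ] tcp [ 0.52243038 -0.25346408  0.1545    ]
shift [-0.0004  0.0005 -0.0039] rotvec [-0.0002  0.0067 -0.0029]
edge rel lens mm [-99.5   0.2   4.5] err deg [ 0.25 -0.29  0.17]
t 18.45 p [ 0.5227 -0.2539  0.1583] q [0.0031 0.3357 0.942  0.0012] j [-0.574  0.394  1.631  0.004  1.111 -1.461] F [ 0.6 -0.2  0.1] T [-0.01  0.08 -0.01] g 0.0258
edge rel lens mm [-99.5   0.2   4.4] err deg [ 0.25 -0.28  0.17]
t 18.5 p [ 0.5227 -0.2539  0.1582] q [0.003  0.3357 0.9419 0.0013] j [-0.574  0.394  1.632  0.004  1.111 -1.461] F [ 0.8  0.4 -1.5] T [-0.06 -0.02 -0.02] g 0.0254
edge rel lens mm [-99.6   0.2   4.3] err deg [ 0.25 -0.28  0.16]
```

```bash
python3 -m jog '[[0,0.005,-0.002,-0.0004,0.0004,-0.0038,0],[0,0.005,-0.002,-0.0004,0.0004,-0.0038,0],[0,0.005,-0.002,-0.0004,0.0004,-0.0038,0],[0,0.005,-0.002,-0.0004,0.0004,-0.0038,0],[0,0.005,-0.002,-0.0004,0.0004,-0.0038,0],[0,0.005,-0.002,-0.0004,0.0004,-0.0038,0],[0,0.005,-0.002,-0.0004,0.0004,-0.0038,0],[0,0.005,-0.002,-0.0004,0.0004,-0.0038,0]]'
python3 - <<'E'
from h import *
np.set_printoptions(precision=2,suppress=True)
st();holdchk();s=cam("side","s15");zoom("s15z",load("s15"),330,200,390,245,12)
p,K=Ktool();g=p+K@GN
print("pred corners",proj(s,[g+K@np.array([.13,y,0]) for y in(.013,0,-.013)]),"lens",proj(s,LENS))
for n,l in [("R far cap",(-75,-13,10)),("blade root",(70,-13,0))]: print(n,proj(s,g+K@np.array(l)/1e3))
zoom("s15w",load("s15"),270,190,370,250,8)
E
```

```text
clock: 19.17
position: [0.5224, -0.2535, 0.1545]
tcp_rot: [0.001, 0.337, 0.942, 0.0]
contact_force: [-0.2, -0.3, -0.3]
gripper_width: 0.291
t 19.17 p [ 0.52 -0.25  0.15] q [0.   0.34 0.94 0.  ] j [-0.57  0.4   1.63  0.    1.11 -1.46] F [-0.2 -0.3 -0.3] T [-0.08 -0.01  0.01] g 0.0256
edge rel lens mm [-100.1    0.1    0.1] err deg [ 0.07 -0.06  0.06]
pred corners [[346.8  217.5 ]
 [347.64 220.03]
 [348.5  222.6 ]] lens [[374.56 219.63]]
R far cap [[292.59 221.64]]
blade root [[332.15 222.88]]
```

View pics/s15z.png

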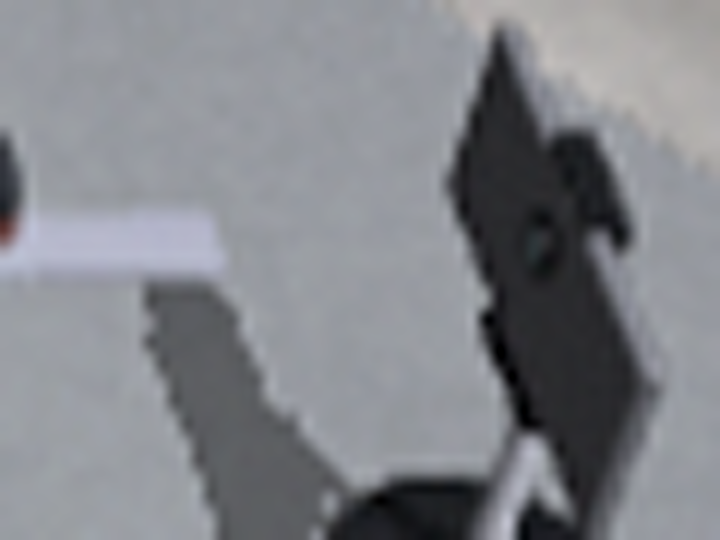

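View pics/s15w.png

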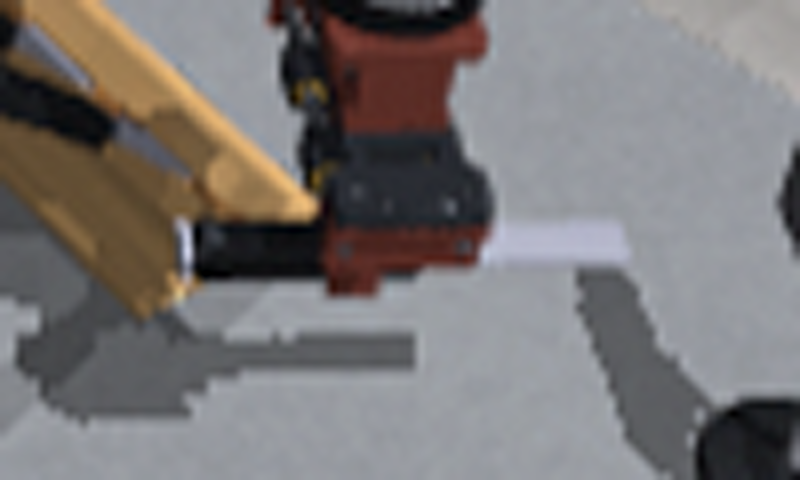

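```bash
python3 - <<'E'
from h import *
np.set_printoptions(precision=2,suppress=True)
s=load("s15");im=s["image"].astype(float)
p,K=Ktool();g=p+K@GN
sub=im[205:235,325:360]; lum=sub.mean(2)
bg=np.median(lum); 
# column profiles across blade: sub-pixel vertical centre, cols 336..345
for u in range(335,347):
    col=im[212:228,u].mean(1); print(u,np.round(col).astype(int))
C=proj(s,[g+K@np.array([x,y,.001]) for x in(.09,.13) for y in(.013,-.013)]);print(C)
for r in (218,219,220,221): print(r,np.round(im[r,343:354].mean(1)).astype(int))
E
```

```text
335 [157 153 155 158 158 167 181 190 189 189 171 157 156 158 159 160]
336 [156 156 157 157 156 165 182 189 190 189 171 155 156 157 159 159]
337 [155 158 160 157 153 164 181 190 190 190 171 155 157 157 157 160]
338 [155 157 159 157 154 164 181 190 190 190 172 154 155 157 155 156]
339 [153 153 155 156 155 164 183 189 190 190 171 156 156 158 158 155]
340 [155 156 154 153 151 164 181 188 190 190 171 156 160 160 161 158]
341 [155 158 158 153 153 170 185 188 190 189 169 151 156 156 160 159]
342 [156 159 159 158 156 170 184 188 189 191 169 120  87  89 132 128]
343 [156 156 158 156 156 169 185 186 188 189 171 122  87  91  91  92]
344 [154 155 155 155 155 169 185 188 189 190 171 122  91  91  93  93]
345 [156 155 156 155 153 168 184 187 188 191 172 122  89  93  94  94]
346 [155 155 153 154 155 169 184 188 189 191 172 123  89  93  94  93]
[[336.11 217.49]
 [337.65 222.59]
 [346.85 217.31]
 [348.55 222.4 ]]
218 [185 185 184 184 177 155 157 157 157 159 159]
219 [186 188 187 188 185 158 153 152 154 154 155]
220 [188 189 188 189 186 167 154 155 153 152 156]
221 [189 190 191 191 189 180 155 158 155 154 158]
```

In the side view the edge agrees with my prediction to about 1–2 mm and sits slightly high. I'll lower it 1.2 mm, let it settle, and do the final checks.

```bash
python3 -m jog '[[0,0,0,-0.0003,0.0002,-0.0012,0],[0,0,0,-0.0003,0.0002,-0.0012,0],[0,0,0,-0.0003,0.0002,-0.0012,0],[0,0,0,-0.0003,0.0002,-0.0012,0],[0,0,0,-0.0003,0.0002,-0.0012,0],[0,0,0,-0.0003,0.0002,-0.0012,0]]'
python3 - <<'E'
from h import *
cam("side","s16");st();holdchk();cam("wrist","w16");print(np.abs(manip.read_state()["qvel"]).max());zoom("s16z",load("s16"),180,120,410,300,3.4)
E
```

```text
clock: 19.72
position: [0.5221, -0.2533, 0.1532]
tcp_rot: [0.001, 0.337, 0.942, 0.0]
contact_force: [0.4, -0.2, -0.6]
gripper_width: 0.295
t 19.77 p [ 0.522  -0.2533  0.1532] q [6.000e-04 3.366e-01 9.416e-01 4.000e-04] j [-5.710e-01  4.010e-01  1.635e+00  1.000e-03  1.105e+00 -1.456e+00] F [-0.8 -0.2 -1.3] T [-0.12  0.02 -0.  ] g 0.0258
edge rel lens mm [-100.5    0.    -1.2] err deg [ 0.07 -0.05  0.06]
0.002346032716730892
```

View pics/s16z.png

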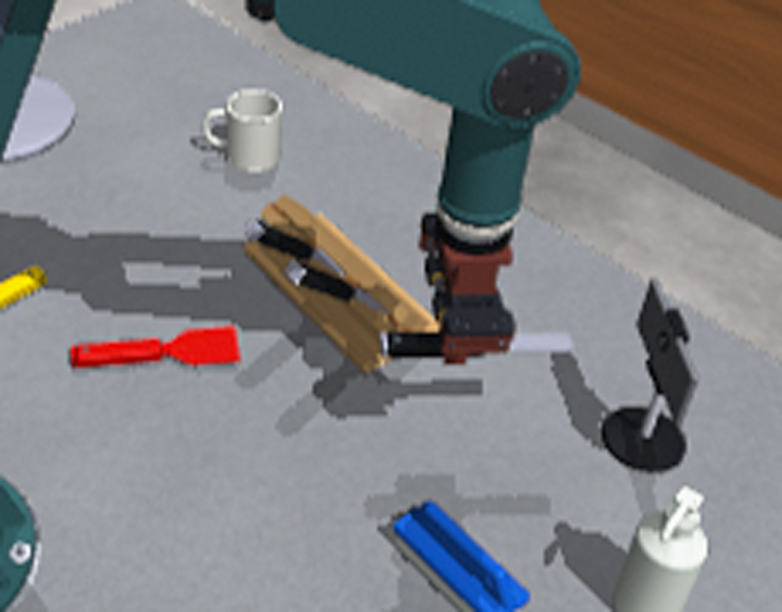

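View pics/w16.png

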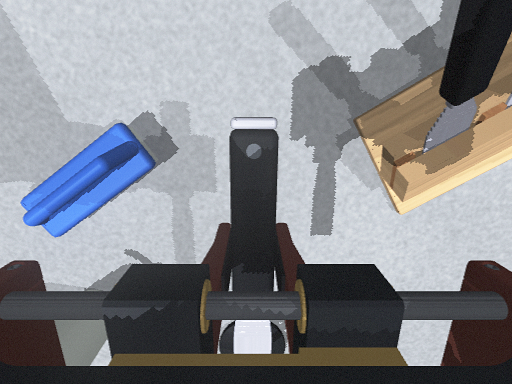

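The side view shows the narrow knife held level and pointing at the lens. The wide knife is in the middle slot, the medium one is still in its slot, and the phone, mug, pump and brush haven't moved. I'm handing the job in.

```bash
python3 -c "
from bench import manip
print(manip.sign_off())"
```

```text
the job is handed in; nothing more can be done
None
```

The job is handed in. The wide knife is fully home in the middle slot and released. The narrow knife, drawn from the left slot, is held level and still with its edge towards the lens. The arm had used about 20 s of the 72 s allowed.

- **Wide knife:** it stopped hard at about 50 mm, the slot's full depth, with about 11 N. After I let go, its end cap lined up with the two parked knives.
- **Narrow knife:** by the arm's readings and my camera fit, the edge is 100.5 mm from the lens, centred sideways and within 0.1° of level and square.
- **Height:** the readings put the edge 1.2 mm below the lens. I lowered it by that much on purpose, because the side camera showed it 1–2 mm high against the readings. I did not re-measure the edge in the side picture after that change.
- **Lens position:** the separate camera estimates differed by up to about 4 mm, so I used a value between them. The top camera could not confirm the final pose because the arm blocked its view.
- **Other things:** the medium knife, phone, mug, pump and brush looked unmoved in the last side picture. It shows only part of the bucket lid, and I took no final picture of the whole board.

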